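Set a shaft collar on the drive's flat and hold it

ROBOT

A 7-joint arm with a two-finger parallel gripper is mounted at the origin on the work surface. World frame = base frame: x ahead of the robot, y to its left, z up, the work surface at z = 0. Lengths are in m, angles in rad, forces in N, time in s.
With the tool pointing down it reaches from about 0.4 to 0.85 m from the base axis. Payload 10.4 kg.
Tool frame: the origin (TCP) lies at the very end of the fingers, on their centre line; the grasp point (between the pads) lies r.grasp_offset behind it (r.grasp_offset is the distance from the TCP to the grasp point, in m); z points along the fingers, y is the direction in which the jaws open and shut (so a half turn about z gives the same grasp; the last joint's range is limited). The gripper opens to 87 mm and grips with 3 to 60 N. Pads are 19 mm wide; open, the fingers measure 117 mm over their backs; the gripper's body (75 mm by 190 mm) begins 51 mm behind the grasp point.
Start: joints at [1.176, 0.332, -0.065, 1.46, 0.022, 1.35, -0.088], TCP at [0.227, -0.582, 0.223] pointing down, gripper open.
Joint ranges: [-2.6, 2.6], [-0.5, 2.12], [-1.47, 1.34], [0.16, 2.42], [-1.27, 4.41], [0.06, 2.06], [-2.6, 2.6]. Speed limits (rad/s): [2.22, 2.22, 2.79, 2.79, 3.14, 3.14, 3.14].

INTERFACE

Orientations are given as a unit quaternion [x, y, z, w].
In Python, from bench import read_state, cams, job, r gives the robot as it stands. The module is installed in compiled form; this text tells all that it offers.
- The arm moves only by the tool arm_command, never from a script. Its argument "increments" is a list of rows, each an object of numbers: "gripper": the opening in per cent of the stroke, from 0 (shut) to 100 (fully open); "dx", "dy", "dz": the shift along the tool's x, y, z in m; "spin": the turn about the tool's z in degrees. In form: [{"gripper": .., "dx": .., "dy": .., "dz": .., "spin": ..}, ...]. A call has exactly 8 rows; each row shifts and turns the commanded pose from where the row before left it, along the tool's axes as they then stand; what a row does not reach is not made up. A row lasts 1/8 s, in which the tool goes at most 62.5 mm and 10.7 degrees, less where a joint would pass 70% of its speed; a pose out of reach is approached as far as the arm can. A call with a gripper value outside its range is refused whole. The fingers move at their own pace and stop on an object; "grip_force" is the grip in N (left out, the last holds). Time passes only in rows, so rows that do not move let the fingers close, or fill a call up. It gives the time, the measured TCP pose, the force and the opening at its end, in the units of the state.
- read_state(): the state, without advancing time (a new reading comes with each control period).
- cams.camera(name): name is "side" or "top" or "wrist"; returns the picture (420x560x3 uint8, red, green, blue); there is no depth.
- cams.camera_info(name): a dict with "K" (3x3 intrinsics, pixels), "rvec" (rotation vector, rad) and "tvec" (3), from world to camera coordinates, as OpenCV has them. Camera axes: x right, y down, z forward; pixel columns grow to the right and rows downward; lengths in m; the calibration is good to about 2 mm. The wrist camera is an equidistant fisheye: a pixel r from the principal point sees the ray r / f radians off the axis. A picture is of the moment at which its call begins: read the wrist's pose just before it. camera_info takes no time and is no camera call; for the wrist camera it gives the pose at the moment of the call.
- job.close_job(): hands the job in, once; it reports no verdict.
The state is a dict: "time": time; "joint_positions": joint angles; "joint_vel": joint speeds; "joint_torque": joint torques, N m; "ee_pos": TCP position; "eef_rot": TCP orientation; "ft_force": force on the tool from outside, world axes, zero at the start; "torque": the same for the moment, N m; "width": finger opening in m.
Only numpy, scipy, OpenCV 4.12 (cv2) and the standard library are available. Lean on these libraries where they do the work, as an engineer would, in place of code of your own. Each camera call takes 0.05 s, during which the arm holds its last target.

TASK

Using the scraper block, and not your fingers, wipe the three broken metal chips off the top of the drive unit, and set the scraper back down on the bench. Then take the upright shaft in your fingers, feel for its set-screw flat and, with the fingers gripping it, turn it until the flat squarely faces the short end of the unit where the chips lay, and stay still there for a moment. Last, pick up the collar that has a set screw, lower it over the shaft with the screw on the flat, and finish still holding it there level, half-way up the flat and not resting on the shoulder, with the flat still facing that end; leave the other things on the bench alone.

Things in the scene. Friction and masses are not known exactly. Their poses are not given: they have to be found in the camera images.
- unit: fixed low drive unit: white housing with an aluminium deck, 200 long (x) x 120 wide (y), deck top 40 mm above the bench. Origin under its centre on the bench, z up. The shaft stands at x = +65 mm, y = 0; the other part of the deck, towards its -x end, is bare and the chips lie there. It is bolted down
- shaft (a joint): turning angle of the shaft, rad, growing anticlockwise seen from above. At 0 the flat faces the unit's -x end. Stiff by friction (0.05 Nm), stays where it is left, starts between 0.5 and 1.4, stops at +-3.1
- shaft_mid (a point): centre of the upright steel D-shaft, on its axis, half-way up, 82 mm above the bench. Shaft 20 mm diameter, 60 mm long, chamfered top; one flat along its whole length, 16 mm wide, 6 mm from the axis: 16 mm across the flat, 20 mm elsewhere. It stands on a dark round shoulder (34 mm diameter, top 52 mm above the bench). Axes turn with it: flat on its -x side, z up
- collar_mid (a point): centre (half-way up, on the bore axis) of the loose aluminium collar with a set screw: 42 mm diameter, 30 mm high, about 150 g, standing bore upright. Bore 23 mm, through. Two wrench flats for gripping, 46 mm apart, 24 mm wide, face +y and -y. Dark screw on -x; its tip stands 7.5 mm from the axis, so the collar goes on only with its -x side on the shaft's flat (within 0.3 rad)
- collar_screw (a point): outer end of the collar's set screw, 26 mm from the bore axis on the collar's -x side, half-way up
- scraper_mid (a point): centre (half-way up) of the loose grey scraper block with a black rubber foot, standing on the bench on its long edge: 110 mm long (y), 60 mm tall (z), body 20 mm thick (x), the foot 24 mm thick and 8 mm high; about 160 g. Grip it by its two large faces, near the top to keep the fingers above the chips; its foot does the wiping
- chip0: one of three loose broken steel chips, about 18 x 16 x 9 mm, 14 g, lying on the deck; origin under its centre. Must end down off the deck, anywhere
- chip1: one of three loose broken steel chips, about 18 x 16 x 9 mm, 14 g, lying on the deck; origin under its centre. Must end down off the deck, anywhere
- chip2: one of three loose broken steel chips, about 18 x 16 x 9 mm, 14 g, lying on the deck; origin under its centre. Must end down off the deck, anywhere
- spacer: bystander: loose plain aluminium ring without a screw or wrench flats, 44 mm in diameter, bore 24 mm, 14 mm high; origin under its centre
- jar: bystander: loose small glass jar with a white cap, 44 mm in diameter, 50 mm high; origin under its centre
- slidebox: bystander: loose white slide box 80 x 90 x 30 mm; origin under its centre
- forceps: bystander: loose steel forceps 126 mm long (x), lying flat, 6 mm high; origin under their centre
- dish: bystander: loose glass dish 64 mm in diameter, 14 mm high; origin under its centre
- collar: the same collar; origin under its centre, axes as above
- scraper: the same scraper; origin under its centre, axes as above
Not all that is in view belongs to the job. Leave any purple look-alike of the collar alone.

How it is judged:
By the outcome, as a careful person would: the job done as asked, in the order asked, and still so for the second after the job is handed in, while the arm keeps its last pose, push and grip.
It also fails if it takes over 69 s, if anything falls off the work surface, if the arm or the gripper's body presses on something with over 40 N, if the wrist force passes 120 N, or if a joint passes its speed limit or range.

## Working session

There is one attempt and no reset: what is moved stays moved. The work goes in short steps, Python scripts to look and compute and a tool call to move; the robot and the scene stay as the last step left them, time stands still between calls to the robot, and variables do not carry over. Pictures are saved under pics/ and viewed, and the job is handed in when it is done.

Besides the shell and the picture viewer there is one more tool, called after "Call:" as name(argument=value, ...), one argument or row to a line, values as JSON. arm_command: Moves the arm, as the interface text tells. Its arguments: {"type":"object","properties":{"increments":{"type":"array","items":{"type":"object","properties":{"gripper":{"type":"number"},"dx":{"type":"number"},"dy":{"type":"number"},"dz":{"type":"number"},"spin":{"type":"number"}}}},"grip_force":{"type":"number"}},"required":["increments"]}

```bash
mkdir -p pics; python3 - <<'E'
from bench import read_state, cams, job, r
import cv2,numpy as np
s=read_state()
print({k:np.round(v,3) for k,v in s.items()}, r.grasp_offset)
for n in ["top","side","wrist"]:
    ci=cams.camera_info(n); print(n,{k:np.round(v,4).tolist() for k,v in ci.items()})
    im=cams.camera(n); cv2.imwrite(f"pics/{n}0.png",im[:,:,::-1])
E
```

```text
{'time': np.float64(0.0), 'joint_positions': array([ 1.176,  0.333, -0.065,  1.461,  0.022,  1.35 , -0.088]), 'joint_vel': array([ 0.001,  0.   , -0.   ,  0.   , -0.001,  0.001,  0.   ]), 'joint_torque': array([-0.0000e+00, -6.2325e+01,  2.4000e-02, -3.8991e+01, -6.1000e-02,
        3.9000e-02,  0.0000e+00]), 'ee_pos': array([ 0.227, -0.582,  0.222]), 'eef_rot': array([ 0.983,  0.185, -0.   , -0.001]), 'ft_force': array([-0.331, -0.179, -0.469]), 'torque': array([-0.017, -0.03 , -0.022]), 'width': np.float64(0.087)} 0.0187
top {'K': [[529.8858, 0.0, 274.9192], [0.0, 529.8858, 199.6818], [0.0, 0.0, 1.0]], 'rvec': [2.1455, -2.0957, 0.1891], 'tvec': [-0.0206, 0.5263, 1.1489]}
side {'K': [[500.1899, 0.0, 275.4259], [0.0, 500.1899, 202.5195], [0.0, 0.0, 1.0]], 'rvec': [0.2977, -2.7949, 1.2137], 'tvec': [0.4915, 0.1563, 1.0039]}
wrist {'K': [[325.1923, 0.0, 282.1977], [0.0, 325.1923, 207.648], [0.0, 0.0, 1.0]], 'rvec': [-2.4084, 1.6445, 0.221], 'tvec': [-0.6242, -0.0318, 0.3901]}
```

View pics/top0.png

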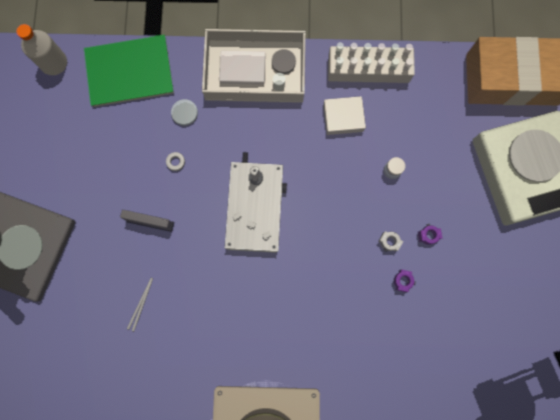

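View pics/side0.png

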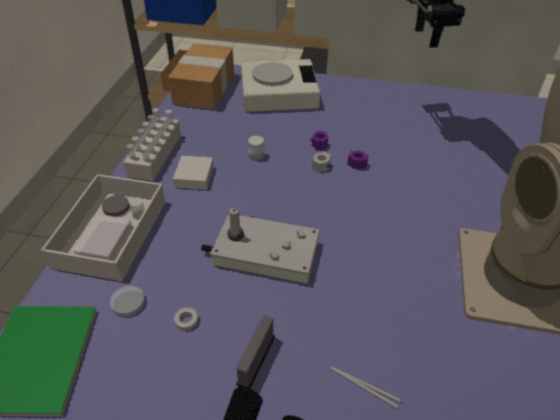

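View pics/wrist0.png

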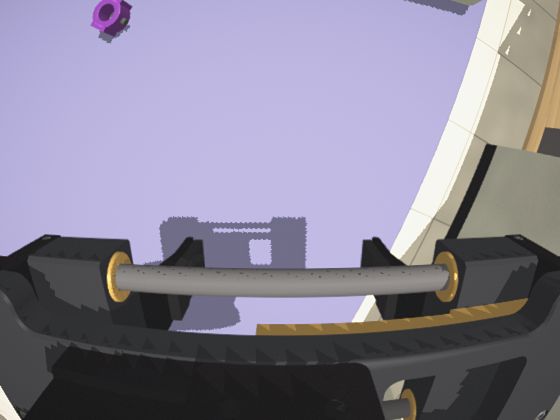

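The top view shows the unit at (255,207) with the shaft at (256,175), the chips at (237,217), (251,225) and (267,236), and the scraper at (147,220).

Collar candidates in the top view:
- silver ring with a screw at (391,241)
- purple look-alikes at (431,234) and (404,281)
- plain spacer ring at (175,161)

By the description I choose (391,241), and check it in a close crop.

```bash
cat > h.py <<'E'
from bench import read_state, cams, job, r
import cv2,numpy as np
from scipy.spatial.transform import Rotation as R
def info(n):
    ci=cams.camera_info(n); M,_=cv2.Rodrigues(np.array(ci["rvec"],float)); return np.array(ci["K"]),M,np.array(ci["tvec"]).ravel()
def rays(n,uv,I=None):
    K,M,t=I or info(n); uv=np.atleast_2d(np.array(uv,float))
    x=(uv-K[:2,2])/[K[0,0],K[1,1]]
    if n=="wrist":
        th=np.linalg.norm(x,axis=1); s=np.where(th>1e-9,np.sin(th)/np.maximum(th,1e-9),1)
        d=np.c_[x*s[:,None],np.cos(th)]
    else: d=np.c_[x,np.ones(len(x))]
    return -M.T@t, d@M
def plane(n,uv,z,I=None):
    o,d=rays(n,uv,I); return o+d*((z-o[2])/d[:,2])[:,None]
def proj(n,P,I=None):
    K,M,t=I or info(n); p=np.atleast_2d(P)@M.T+t
    if n=="wrist":
        rr=np.linalg.norm(p[:,:2],axis=1); th=np.arctan2(rr,p[:,2]); q=p[:,:2]/np.maximum(rr,1e-9)[:,None]*th[:,None]
    else: q=p[:,:2]/p[:,2:]
    return q*[K[0,0],K[1,1]]+K[:2,2]
def tri(n1,a,n2,b):
    o1,d1=rays(n1,a);o2,d2=rays(n2,b);d1=d1[0]/np.linalg.norm(d1);d2=d2[0]/np.linalg.norm(d2)
    A=np.c_[d1,-d2];s=np.linalg.lstsq(A,o2-o1,rcond=None)[0]
    p,q=o1+s[0]*d1,o2+s[1]*d2; return (p+q)/2,np.linalg.norm(p-q)
def crop(im,x,y,w,h,k): return cv2.resize(im[y:y+h,x:x+w],None,fx=k,fy=k,interpolation=cv2.INTER_CUBIC)
E
python3 - <<'E'
from h import *
t=cv2.imread("pics/top0.png");s=cv2.imread("pics/side0.png")
a=np.hstack([crop(t,215,150,80,110,5),crop(t,365,210,80,110,5)])
cv2.imwrite("pics/c1.png",a)
b=np.hstack([crop(s,195,195,135,90,4)[:,:],])
c=crop(t,110,190,80,60,5)
d=crop(s,290,120,90,60,6)
cv2.imwrite("pics/c2.png",b);cv2.imwrite("pics/c3.png",c);cv2.imwrite("pics/c4.png",d)
E
```

```text
(no output)
```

View pics/c1.png

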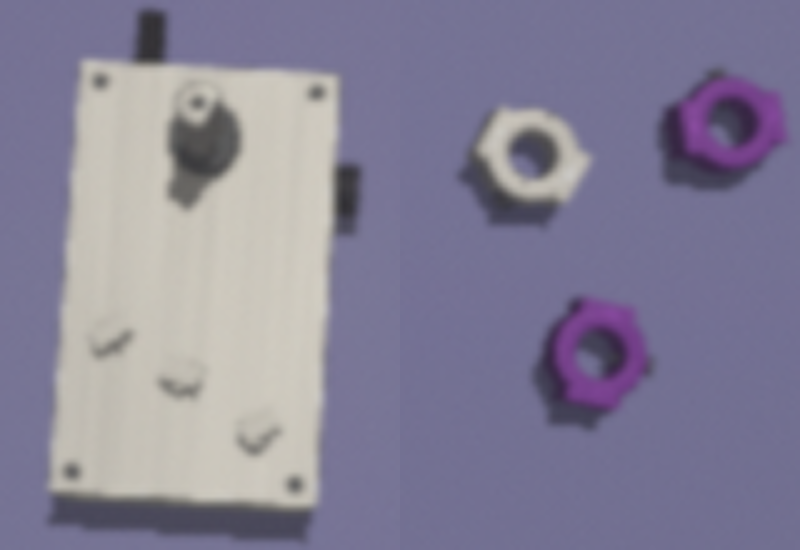

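View pics/c2.png

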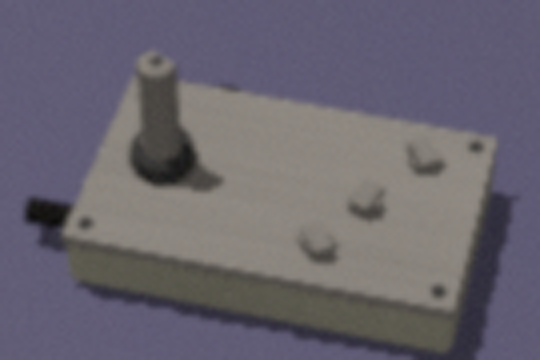

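View pics/c3.png

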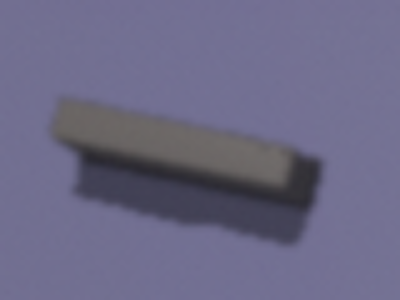

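View pics/c4.png

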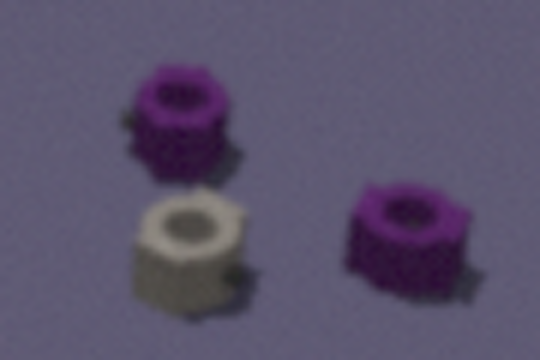

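```bash
python3 - <<'E'
from h import *
I=info("top")
t=cv2.imread("pics/top0.png")
def show(nm,P): print(nm,np.round(P,4).tolist())
c=np.array([[83,60],[338,75],[315,508],[52,492]])/5+[215,150]
P=plane("top",c,.04,I);show("deck",P)
print("len",[np.linalg.norm(P[i]-P[(i+1)%4]).round(4) for i in range(4)])
cen=P.mean(0);ax=(P[0]+P[1]-P[2]-P[3]);yaw=np.arctan2(ax[1],ax[0]);print("unit",cen,yaw)
Ru=np.array([[np.cos(yaw),-np.sin(yaw)],[np.sin(yaw),np.cos(yaw)]])
show("shaft xy pred",cen[:2]+Ru@[.065,0])
show("shaft top", plane("top",np.array([[197,102]])/5+[215,150],.112,I))
show("shaft tri", tri("top",[215+197/5,150+102/5],"side",[195+155/4,195+60/4])[0])
ch=np.array([[110,338],[182,380],[258,430]])/5+[215,150]
Pc=plane("top",ch,.045,I);show("chips",Pc);show("chips unit",(Pc[:,:2]-cen[:2])@Ru)
s=np.array([[63,97],[297,150],[288,190],[50,142]])/5+[110,190]
Ps=plane("top",s,.06,I);show("scr",Ps);print([np.linalg.norm(Ps[i]-Ps[(i+1)%4]).round(4) for i in range(4)])
d=Ps[0]+Ps[3]-Ps[1]-Ps[2];show("scr c",Ps.mean(0));print("scraper y dir ang",np.degrees(np.arctan2(d[1],d[0])))
# purple/silver
for nm,p in dict(col=(535,155),p1=(732,125),p2=(598,355)).items():
    show(nm,plane("top",np.array([[p[0]-400,p[1]]])/5+[365,210],.03,I))
show("spacer",plane("top",[[175,161]],.014,I));show("forceps",plane("top",[[151,280],[130,328]],.005,I))
E
```

```text
deck [[0.6146, 0.094, 0.04], [0.6101, -0.0239, 0.04], [0.4104, -0.0179, 0.04], [0.4148, 0.1001, 0.04]]
len [np.float64(0.118), np.float64(0.1998), np.float64(0.118), np.float64(0.1999)]
unit [0.51245542 0.03806943 0.04      ] -0.030319214205925805
shaft xy pred [0.5774, 0.0361]
shaft top [[0.5782, 0.037, 0.112]]
shaft tri [0.5787, 0.0371, 0.1121]
chips [[0.4843, 0.0763, 0.045], [0.466, 0.0432, 0.045], [0.4442, 0.0084, 0.045]]
chips unit [[-0.0293, 0.0373], [-0.0466, 0.0037], [-0.0673, -0.0317]]
scr [[0.4947, 0.3315, 0.06], [0.4732, 0.2253, 0.06], [0.4552, 0.2282, 0.06], [0.4742, 0.3357, 0.06]]
[np.float64(0.1083), np.float64(0.0182), np.float64(0.1091), np.float64(0.0209)]
scr c [0.4743, 0.2802, 0.06]
scraper y dir ang 79.25814668231544
col [[0.4413, -0.275, 0.03]]
p1 [[0.457, -0.3643, 0.03]]
p2 [[0.3524, -0.3016, 0.03]]
spacer [[0.6207, 0.2303, 0.014]]
forceps [[0.3419, 0.2705, 0.005], [0.2342, 0.3106, 0.005]]
```

```bash
cat >> h.py <<'E'
def st():
    s=read_state(); M=R.from_quat(s["eef_rot"]).as_matrix(); psi=np.degrees(np.arctan2(M[1,0],M[0,0]))
    print("t%.2f"%s["time"],"pos",np.round(s["ee_pos"],4),"psi %.2f yang %.2f"%(psi,psi-90),"tilt",np.round(M[:2,2],4),"F",np.round(s["ft_force"],1),"T",np.round(s["torque"],2),"w %.4f"%s["width"],"j",np.round(s["joint_positions"],2))
    return s,M,psi
def go(x=None,y=None,z=None,yang=None):
    """needed tool-frame shift, and spin to bring the tool y axis to world angle yang (deg)"""
    s,M,psi=st(); p=np.array(s["ee_pos"]); T=np.array([p[i] if v is None else v for i,v in enumerate((x,y,z))])
    d=M.T@(T-p); sp=0 if yang is None else -(((yang-(psi-90))+180)%360-180)
    print("dx %.4f dy %.4f dz %.4f spin %.2f (alt %.2f)"%(*d,sp,sp-np.sign(sp)*180))
E
python3 - <<'E'
from h import *
K,M,t=info("wrist"); s,Mt,psi=st()
c=-M.T@t; print("cam in tool",Mt.T@(c-s["ee_pos"]),"axis in tool",Mt.T@M[2], "img x",Mt.T@M[0])
go(0.46,-0.25,0.24)
E
```

```text
t0.15 pos [ 0.227  -0.582   0.2219] psi 21.30 yang -68.70 tilt [-0.0004  0.001 ] F [-0.3  0.3 -0.1] T [-0.   -0.03  0.03] w 0.0872 j [ 1.18  0.33 -0.06  1.46  0.02  1.35 -0.09]
cam in tool [ 7.15316028e-02  6.88710849e-05 -1.61773011e-01] axis in tool [-2.61156004e-01 -5.86239736e-04  9.65296430e-01] img x [4.99566845e-04 9.99999600e-01 7.42470769e-04]
t0.15 pos [ 0.227  -0.582   0.2219] psi 21.30 yang -68.70 tilt [-0.0004  0.001 ] F [-0.3  0.3 -0.1] T [-0.   -0.03  0.03] w 0.0872 j [ 1.18  0.33 -0.06  1.46  0.02  1.35 -0.09]
dx 0.3378 dy -0.2247 dz -0.0178 spin 0.00 (alt 0.00)
```

```bash
python3 - <<'E'
from h import *
go(0.366,-0.304,0.15)
E
```

```text
t0.15 pos [ 0.227  -0.582   0.2219] psi 21.30 yang -68.70 tilt [-0.0004  0.001 ] F [-0.3  0.3 -0.1] T [-0.   -0.03  0.03] w 0.0872 j [ 1.18  0.33 -0.06  1.46  0.02  1.35 -0.09]
dx 0.2306 dy -0.2084 dz 0.0722 spin 0.00 (alt 0.00)
```

Call:
arm_command(
  increments=[
    {"gripper": 100,"dx": 0.033,"dy": -0.03,"dz": 0.01},
    {"gripper": 100,"dx": 0.033,"dy": -0.03,"dz": 0.01},
    {"gripper": 100,"dx": 0.033,"dy": -0.03,"dz": 0.01},
    {"gripper": 100,"dx": 0.033,"dy": -0.03,"dz": 0.01},
    {"gripper": 100,"dx": 0.033,"dy": -0.03,"dz": 0.01},
    {"gripper": 100,"dx": 0.033,"dy": -0.03,"dz": 0.01},
    {"gripper": 100,"dx": 0.032,"dy": -0.028,"dz": 0.01},
    {"gripper": 100},
  ],
)

```text
validation failed for argument at $.in...
```

```bash
python3 - <<'E'
from h import *
st(); I=info("wrist"); im=cams.camera("wrist")[:,:,::-1]; cv2.imwrite("pics/w1.png",im); np.savez("w1.npz",K=I[0],M=I[1],t=I[2])
print(proj("wrist",[[.441,-.275,.03]],I))
E
```

```text
t0.15 pos [ 0.227  -0.582   0.2219] psi 21.30 yang -68.70 tilt [-0.0004  0.001 ] F [-0.3  0.3 -0.1] T [-0.   -0.03  0.03] w 0.0872 j [ 1.18  0.33 -0.06  1.46  0.02  1.35 -0.09]
[[116.57680756 -50.38602246]]
```

View pics/w1.png

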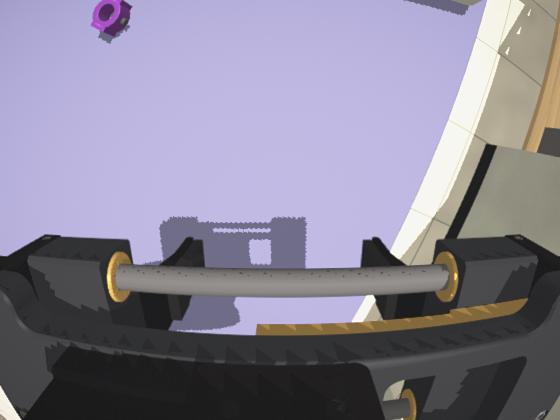

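The move call was refused, probably because every row needs all its keys, and the picture is unchanged (gripper bar and the purple ring at (110,15)). I'll resend with full rows.

Call:
arm_command(
  increments=[
    {"gripper": 100,"dx": 0.033,"dy": -0.03,"dz": 0.01,"spin": 0},
    {"gripper": 100,"dx": 0.033,"dy": -0.03,"dz": 0.01,"spin": 0},
    {"gripper": 100,"dx": 0.033,"dy": -0.03,"dz": 0.01,"spin": 0},
    {"gripper": 100,"dx": 0.033,"dy": -0.03,"dz": 0.01,"spin": 0},
    {"gripper": 100,"dx": 0.033,"dy": -0.03,"dz": 0.01,"spin": 0},
    {"gripper": 100,"dx": 0.033,"dy": -0.03,"dz": 0.01,"spin": 0},
    {"gripper": 100,"dx": 0.032,"dy": -0.028,"dz": 0.01,"spin": 0},
    {"gripper": 100,"dx": 0,"dy": 0,"dz": 0,"spin": 0},
  ],
  grip_force=30,
)

```text
time: 1.2
ee_pos: [0.367, -0.3019, 0.152]
eef_rot: [0.982, 0.187, -0.0, -0.001]
ft_force: [-0.7, -1.3, 1.0]
width: 0.087
```

```bash
python3 - <<'E'
from h import *
st(); I=info("wrist"); im=cams.camera("wrist")[:,:,::-1]; cv2.imwrite("pics/w2.png",im); np.savez("w2.npz",K=I[0],M=I[1],t=I[2])
print(proj("wrist",[[.441,-.275,.03]],I))
E
```

```text
t1.20 pos [ 0.367  -0.3019  0.152 ] psi 21.61 yang -68.39 tilt [-0.0005  0.0011] F [-0.7 -1.3  1. ] T [-0.03  0.02 -0.01] w 0.0870 j [ 0.87  0.08 -0.29  1.92  0.02  1.15 -0.62]
[[285.17846529 113.57013647]]
```

View pics/w2.png

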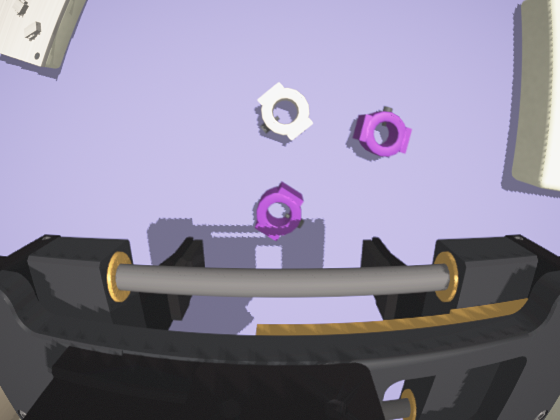

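The wrist view shows the silver collar at (285,112). Its wrench flats are at about (270,97) and (300,128), and the dark screw is at (265,128). The purple look-alikes are at (385,133) and (280,212). I'll zoom in to check the collar.

```bash
python3 - <<'E'
from h import *
t=cv2.imread("pics/w2.png"); cv2.imwrite("pics/w2c.png",crop(t,240,70,100,80,8))
E
```

```text
(no output)
```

View pics/w2c.png

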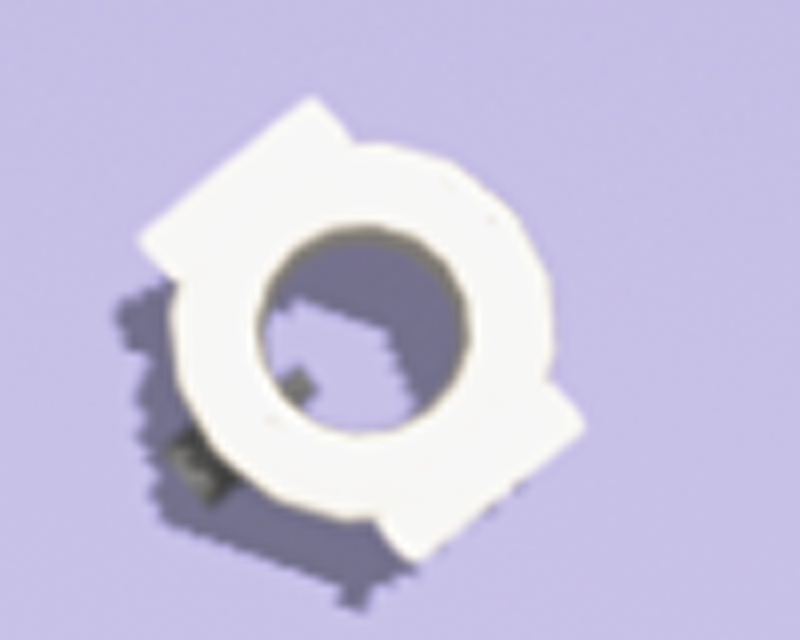

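The crop confirms it: silver collar, two wrench flats (upper left and lower right), and a dark screw at the lower left with its tip in the bore.

```bash
python3 - <<'E'
from h import *
f=np.load("w2.npz"); I=(f["K"],f["M"],f["t"])
px=np.array([[312,95],[138,240],[420,562],[585,428],[362,330]])/8+[240,70]-0.4375
P=plane("wrist",px,.03,I); print(P.round(4).tolist())
print("mean4",P[:4].mean(0)); ydir=P[0]+P[1]-P[2]-P[3]; e=P[0]-P[1]+P[3]-P[2]
print(np.linalg.norm(ydir)/2,np.linalg.norm(P[0]-P[1]),"normal ang",np.degrees(np.arctan2(ydir[1],ydir[0])),"edge ang",np.degrees(np.arctan2(e[1],e[0])))
S=plane("wrist",np.array([[205,465]])/8+[240,70]-.4375,.015,I)[0]; d=S-P[:4].mean(0); print("screw",S,"ang",np.degrees(np.arctan2(d[1],d[0])),np.hypot(d[0],d[1]))
go(0.4743,0.2802,0.15,-10.7)
E
```

```text
[[0.4651, -0.2593, 0.03], [0.4436, -0.2477, 0.03], [0.4219, -0.289, 0.03], [0.4423, -0.3001, 0.03], [0.4431, -0.2738, 0.03]]
mean4 [ 0.44322549 -0.27404072  0.03      ]
0.04668655393994832 0.024486781421900965 normal ang 61.53530980680306 edge ang -28.41389716919851
screw [ 0.42268288 -0.26281151  0.015     ] ang 151.33764669808585 0.023411403571028666
t1.25 pos [ 0.3662 -0.3039  0.1524] psi 21.46 yang -68.54 tilt [-0.0004  0.0001] F [-1.  -1.  -0.4] T [-0.03  0.02 -0.08] w 0.0871 j [ 0.88  0.08 -0.29  1.92  0.02  1.15 -0.62]
dx 0.3143 dy -0.5040 dz 0.0024 spin -57.84 (alt 122.16)
```

Call:
arm_command(
  increments=[
    {"gripper": 100,"dx": 0.0286,"dy": -0.0458,"dz": 0,"spin": 0},
    {"gripper": 100,"dx": 0.0286,"dy": -0.0458,"dz": 0,"spin": 0},
    {"gripper": 100,"dx": 0.0286,"dy": -0.0458,"dz": 0,"spin": 0},
    {"gripper": 100,"dx": 0.0286,"dy": -0.0458,"dz": 0,"spin": 0},
    {"gripper": 100,"dx": 0.0286,"dy": -0.0458,"dz": 0,"spin": 0},
    {"gripper": 100,"dx": 0.0286,"dy": -0.0458,"dz": 0,"spin": 0},
    {"gripper": 100,"dx": 0.0286,"dy": -0.0458,"dz": 0,"spin": 0},
    {"gripper": 100,"dx": 0.0286,"dy": -0.0458,"dz": 0,"spin": 0},
  ],
)

```text
time: 2.25
ee_pos: [0.4468, 0.1199, 0.153]
eef_rot: [0.983, 0.184, 0.001, 0.0]
ft_force: [0.2, -0.9, -0.0]
width: 0.0865
```

Call:
arm_command(
  increments=[
    {"gripper": 100,"dx": 0.0286,"dy": -0.0458,"dz": 0,"spin": 0},
    {"gripper": 100,"dx": 0.0286,"dy": -0.0458,"dz": 0,"spin": 0},
    {"gripper": 100,"dx": 0.0286,"dy": -0.0458,"dz": 0,"spin": 0},
    {"gripper": 100,"dx": 0,"dy": 0,"dz": 0,"spin": -10},
    {"gripper": 100,"dx": 0,"dy": 0,"dz": 0,"spin": -10},
    {"gripper": 100,"dx": 0,"dy": 0,"dz": 0,"spin": -10},
    {"gripper": 100,"dx": 0,"dy": 0,"dz": 0,"spin": -10},
    {"gripper": 100,"dx": 0,"dy": 0,"dz": 0,"spin": -10},
  ],
)

```text
time: 3.25
ee_pos: [0.4771, 0.2773, 0.1524]
eef_rot: [0.812, 0.584, -0.0, 0.0]
ft_force: [-0.2, 0.6, 0.1]
width: 0.087
```

```bash
python3 - <<'E'
from h import *
go(0.4743,0.2802,0.03,-10.7); I=info("wrist"); im=cams.camera("wrist")[:,:,::-1]; cv2.imwrite("pics/w3.png",im); np.savez("w3.npz",K=I[0],M=I[1],t=I[2])
E
```

```text
t3.25 pos [0.4771 0.2773 0.1524] psi 71.50 yang -18.50 tilt [ 0.0002 -0.0005] F [-0.2  0.6  0.1] T [-0.04 -0.07 -0.01] w 0.0870 j [ 0.22  0.39 -1.01  1.71  0.35  1.24 -1.19]
dx 0.0019 dy -0.0036 dz 0.1224 spin -7.80 (alt 172.20)
```

View pics/w3.png

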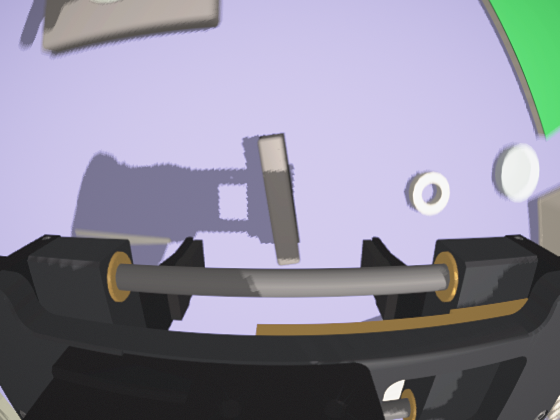

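```bash
python3 - <<'E'
from h import *
f=np.load("w3.npz"); I=(f["K"],f["M"],f["t"])
P=plane("wrist",[[259,137],[283,134],[300,262],[278,265]],.06,I); print(P.round(4).tolist(),[np.linalg.norm(P[i]-P[(i+1)%4]).round(4) for i in range(4)])
d=P[0]+P[1]-P[2]-P[3]; print(P.mean(0),np.degrees(np.arctan2(d[1],d[0])))
E
```

```text
[[0.479, 0.3395, 0.06], [0.4974, 0.3358, 0.06], [0.4773, 0.2292, 0.06], [0.4585, 0.2325, 0.06]] [np.float64(0.0188), np.float64(0.1084), np.float64(0.0191), np.float64(0.109)]
[0.47804012 0.28426852 0.06      ] 79.21511595989888
```

Call:
arm_command(
  increments=[
    {"gripper": 100,"dx": 0,"dy": 0,"dz": 0,"spin": -7.8},
    {"gripper": 100,"dx": 0.0056,"dy": -0.001,"dz": 0.02,"spin": 0},
    {"gripper": 100,"dx": 0,"dy": 0,"dz": 0.03,"spin": 0},
    {"gripper": 100,"dx": 0,"dy": 0,"dz": 0.03,"spin": 0},
    {"gripper": 100,"dx": 0,"dy": 0,"dz": 0.025,"spin": 0},
    {"gripper": 100,"dx": 0,"dy": 0,"dz": 0.019,"spin": 0},
    {"gripper": 20,"dx": 0,"dy": 0,"dz": 0,"spin": 0},
    {"gripper": 10,"dx": 0,"dy": 0,"dz": 0,"spin": 0},
  ],
  grip_force=40,
)

```text
time: 4.3
ee_pos: [0.4763, 0.2848, 0.0291]
eef_rot: [0.771, 0.636, 0.0, 0.0]
ft_force: [0.2, -0.0, -0.1]
width: 0.0742
```

Call:
arm_command(
  increments=[
    {"gripper": 0,"dx": 0,"dy": 0,"dz": 0,"spin": 0},
    {"gripper": 0,"dx": 0,"dy": 0,"dz": 0,"spin": 0},
    {"gripper": 0,"dx": 0,"dy": 0,"dz": 0,"spin": 0},
    {"gripper": 0,"dx": 0,"dy": 0,"dz": 0,"spin": 0},
    {"gripper": 0,"dx": 0,"dy": 0,"dz": 0,"spin": 0},
    {"gripper": 0,"dx": 0,"dy": 0,"dz": 0,"spin": 0},
    {"gripper": 0,"dx": 0,"dy": 0,"dz": 0,"spin": 0},
    {"gripper": 0,"dx": 0,"dy": 0,"dz": 0,"spin": 0},
  ],
  grip_force=40,
)

```text
time: 5.3
ee_pos: [0.476, 0.2843, 0.0285]
eef_rot: [0.771, 0.637, -0.0, 0.0]
ft_force: [1.3, 0.3, -0.5]
width: 0.02
```

```bash
python3 - <<'E'
from h import *
st()
E
```

```text
t5.30 pos [0.476  0.2843 0.0285] psi 79.10 yang -10.90 tilt [ 0.0001 -0.0001] F [ 1.3  0.3 -0.5] T [-0.   -0.15 -0.03] w 0.0200 j [ 0.14  0.56 -0.93  1.81  0.51  1.04 -1.19]
```

Call:
arm_command(
  increments=[
    {"gripper": 0,"dx": 0,"dy": 0,"dz": -0.02,"spin": 0},
    {"gripper": 0,"dx": 0,"dy": 0,"dz": -0.03,"spin": 0},
    {"gripper": 0,"dx": 0,"dy": 0,"dz": -0.03,"spin": 0},
    {"gripper": 0,"dx": 0,"dy": 0,"dz": 0,"spin": -9.2},
    {"gripper": 0,"dx": -0.04,"dy": 0.0093,"dz": 0,"spin": 0},
    {"gripper": 0,"dx": -0.04,"dy": 0.0093,"dz": 0,"spin": 0},
    {"gripper": 0,"dx": -0.04,"dy": 0.0093,"dz": 0,"spin": 0},
    {"gripper": 0,"dx": -0.04,"dy": 0.0093,"dz": 0,"spin": 0},
  ],
)

```text
time: 6.3
ee_pos: [0.5087, 0.1222, 0.1098]
eef_rot: [0.717, 0.697, 0.0, 0.0]
ft_force: [1.0, 0.0, -0.5]
width: 0.0196
```

Call:
arm_command(
  increments=[
    {"gripper": 0,"dx": -0.04,"dy": 0.0093,"dz": 0,"spin": 0},
    {"gripper": 0,"dx": -0.04,"dy": 0.0093,"dz": 0,"spin": 0},
    {"gripper": 0,"dx": 0,"dy": 0,"dz": 0,"spin": 0},
    {"gripper": 0,"dx": 0,"dy": 0,"dz": 0,"spin": 0},
    {"gripper": 0,"dx": 0,"dy": 0,"dz": 0,"spin": 0},
    {"gripper": 0,"dx": 0,"dy": 0,"dz": 0,"spin": 0},
    {"gripper": 0,"dx": 0,"dy": 0,"dz": 0,"spin": 0},
    {"gripper": 0,"dx": 0,"dy": 0,"dz": 0,"spin": 0},
  ],
)

```text
time: 7.3
ee_pos: [0.5246, 0.043, 0.1085]
eef_rot: [0.717, 0.697, -0.0, -0.0]
ft_force: [-0.1, -0.3, -2.3]
width: 0.0198
```

```bash
python3 - <<'E'
from h import *
go(.5246,.0407,.070,-1.74); I=info("wrist"); im=cams.camera("wrist")[:,:,::-1]; cv2.imwrite("pics/w4.png",im); np.savez("w4.npz",K=I[0],M=I[1],t=I[2])
im=cams.camera("side")[:,:,::-1]; cv2.imwrite("pics/s4.png",crop(im,180,120,200,150,4))
E
```

```text
t7.30 pos [0.5246 0.043  0.1085] psi 88.32 yang -1.68 tilt [-0.0001 -0.    ] F [-0.1 -0.3 -2.3] T [-0.01 -0.09 -0.01] w 0.0198 j [ 0.7   0.39 -1.02  1.82  0.36  1.14 -0.47]
dx -0.0023 dy 0.0001 dz 0.0385 spin 0.06 (alt -179.94)
```

View pics/w4.png

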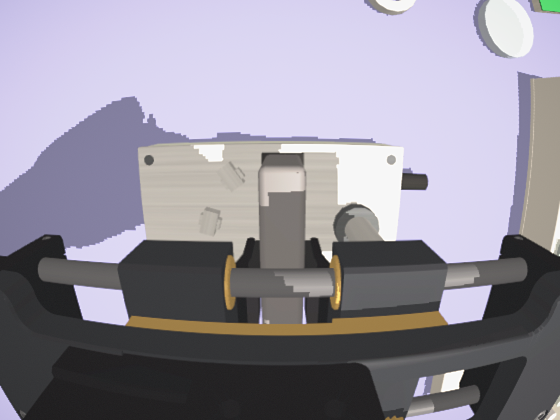

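View pics/s4.png

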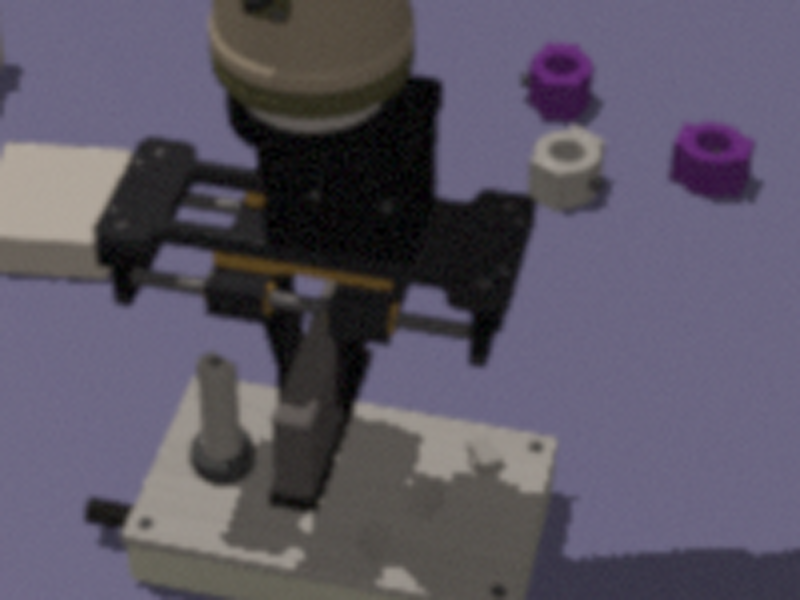

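Call:
arm_command(
  increments=[
    {"gripper": 0,"dx": -0.002,"dy": 0,"dz": 0.013,"spin": 0},
    {"gripper": 0,"dx": 0,"dy": 0,"dz": 0.013,"spin": 0},
    {"gripper": 0,"dx": 0,"dy": 0,"dz": 0.013,"spin": 0},
    {"gripper": 0,"dx": 0,"dy": 0,"dz": 0,"spin": 0},
    {"gripper": 0,"dx": 0,"dy": 0,"dz": 0,"spin": 0},
    {"gripper": 0,"dx": 0,"dy": -0.004,"dz": 0,"spin": 0},
    {"gripper": 0,"dx": 0,"dy": -0.008,"dz": 0,"spin": 0},
    {"gripper": 0,"dx": 0,"dy": 0,"dz": 0,"spin": 0},
  ],
)

```text
time: 8.4
ee_pos: [0.5119, 0.041, 0.0695]
eef_rot: [0.717, 0.697, -0.0, 0.0]
ft_force: [0.3, -1.1, -1.0]
width: 0.0201
```

```bash
python3 - <<'E'
from h import *
go(.395,.045,.069,-1.74); I=info("wrist"); im=cams.camera("wrist")[:,:,::-1]; cv2.imwrite("pics/w5.png",im); np.savez("w5.npz",K=I[0],M=I[1],t=I[2])
E
```

```text
t8.40 pos [0.5119 0.041  0.0695] psi 88.31 yang -1.69 tilt [-0.0002 -0.0008] F [ 0.3 -1.1 -1. ] T [-0.01 -0.11 -0.07] w 0.0201 j [ 0.69  0.41 -1.    1.88  0.4   1.06 -0.5 ]
dx 0.0005 dy -0.1169 dz 0.0006 spin 0.05 (alt -179.95)
```

View pics/w5.png

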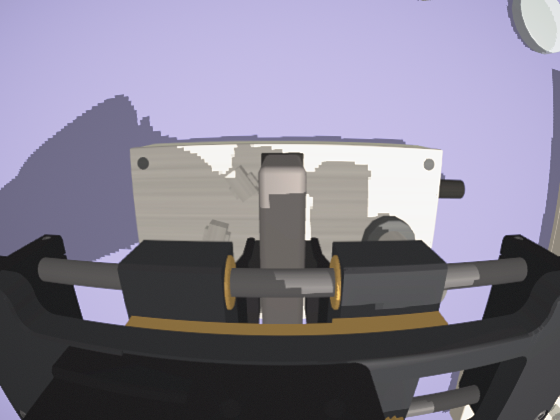

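Call:
arm_command(
  increments=[
    {"gripper": 0,"dx": 0,"dy": -0.008,"dz": 0.0003,"spin": 0},
    {"gripper": 0,"dx": 0,"dy": -0.009,"dz": 0,"spin": 0},
    {"gripper": 0,"dx": 0,"dy": -0.009,"dz": 0,"spin": 0},
    {"gripper": 0,"dx": 0,"dy": -0.009,"dz": 0,"spin": 0},
    {"gripper": 0,"dx": 0,"dy": -0.009,"dz": 0,"spin": 0},
    {"gripper": 0,"dx": 0,"dy": -0.009,"dz": 0,"spin": 0},
    {"gripper": 0,"dx": 0,"dy": -0.009,"dz": 0,"spin": 0},
    {"gripper": 0,"dx": 0,"dy": -0.008,"dz": 0,"spin": 0},
  ],
)

```text
time: 9.45
ee_pos: [0.442, 0.0433, 0.0692]
eef_rot: [0.717, 0.697, -0.0, 0.0]
ft_force: [-0.3, 0.6, -1.3]
width: 0.0197
```

```bash
python3 - <<'E'
from h import *
go(.413,.0445,.0692,-1.74); I=info("wrist"); im=cams.camera("wrist")[:,:,::-1]; cv2.imwrite("pics/w6.png",im); np.savez("w6.npz",K=I[0],M=I[1],t=I[2])
E
```

```text
t9.45 pos [0.442  0.0433 0.0692] psi 88.30 yang -1.70 tilt [ 0.0001 -0.0002] F [-0.3  0.6 -1.3] T [-0.   -0.15 -0.04] w 0.0197 j [ 0.82  0.25 -1.09  2.05  0.26  0.99 -0.43]
dx 0.0004 dy -0.0290 dz 0.0000 spin 0.04 (alt -179.96)
```

View pics/w6.png

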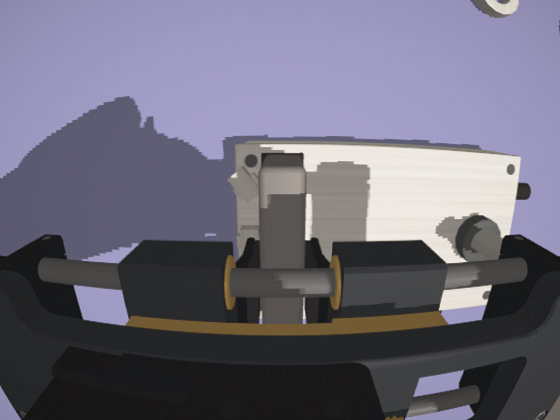

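The chip at (243,183) is already at the -x edge, with the foot just behind it. I'll keep pushing.

Call:
arm_command(
  increments=[
    {"gripper": 0,"dx": 0,"dy": -0.007,"dz": 0,"spin": 0},
    {"gripper": 0,"dx": 0,"dy": -0.007,"dz": 0,"spin": 0},
    {"gripper": 0,"dx": 0,"dy": -0.007,"dz": 0,"spin": 0},
    {"gripper": 0,"dx": 0,"dy": -0.007,"dz": 0,"spin": 0},
    {"gripper": 0,"dx": 0,"dy": -0.006,"dz": 0,"spin": 0},
    {"gripper": 0,"dx": 0,"dy": 0,"dz": 0,"spin": 0},
    {"gripper": 0,"dx": 0,"dy": 0,"dz": -0.01,"spin": 0},
    {"gripper": 0,"dx": 0,"dy": 0,"dz": -0.02,"spin": 0},
  ],
)

```text
time: 10.5
ee_pos: [0.4085, 0.0447, 0.0998]
eef_rot: [0.717, 0.697, 0.0, -0.001]
ft_force: [0.6, 0.0, -1.5]
width: 0.0196
```

```bash
python3 - <<'E'
from h import *
go(.476,.2843,.12,-10.9); I=info("wrist"); im=cams.camera("wrist")[:,:,::-1]; cv2.imwrite("pics/w7.png",im); np.savez("w7.npz",K=I[0],M=I[1],t=I[2])
im=cams.camera("side")[:,:,::-1]; cv2.imwrite("pics/s7.png",crop(im,180,150,200,150,4))
E
```

```text
t10.50 pos [0.4085 0.0447 0.0998] psi 88.34 yang -1.66 tilt [-0.0009  0.0012] F [ 0.6  0.  -1.5] T [-0.05 -0.11  0.02] w 0.0196 j [ 0.96  0.05 -1.17  2.09  0.06  1.03 -0.27]
dx 0.2415 dy 0.0605 dz -0.0200 spin 9.24 (alt -170.76)
```

View pics/w7.png

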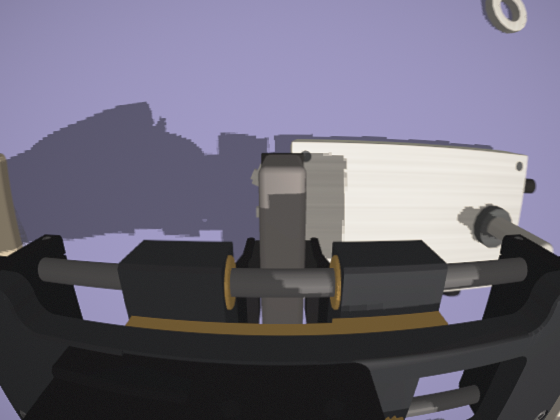

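View pics/s7.png

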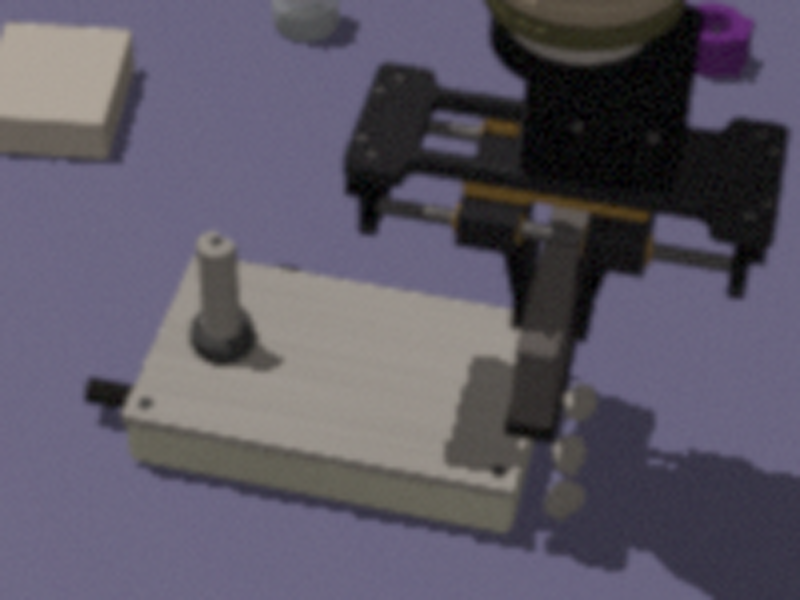

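Three chips lie on the bench beside the -x end, at about (580,402), (568,452) and (563,498) in the crop, and the deck looks bare. Next I set the scraper back where it stood.

Call:
arm_command(
  increments=[
    {"gripper": 0,"dx": 0.04,"dy": 0.01,"dz": 0,"spin": 0},
    {"gripper": 0,"dx": 0.04,"dy": 0.01,"dz": 0,"spin": 0},
    {"gripper": 0,"dx": 0.04,"dy": 0.01,"dz": 0,"spin": 0},
    {"gripper": 0,"dx": 0.04,"dy": 0.01,"dz": 0,"spin": 0},
    {"gripper": 0,"dx": 0.04,"dy": 0.01,"dz": 0,"spin": 0},
    {"gripper": 0,"dx": 0.041,"dy": 0.01,"dz": 0,"spin": 0},
    {"gripper": 0,"dx": 0,"dy": 0,"dz": 0.02,"spin": 9.2},
    {"gripper": 0,"dx": 0,"dy": 0,"dz": 0.03,"spin": 0},
  ],
)

```text
time: 11.6
ee_pos: [0.4762, 0.2845, 0.0485]
eef_rot: [0.772, 0.636, 0.001, 0.0]
ft_force: [0.4, 0.0, -1.1]
width: 0.0199
```

```bash
python3 - <<'E'
from h import *
go(.476,.2843,.0285,-10.9)
E
```

```text
t11.60 pos [0.4762 0.2845 0.0485] psi 79.01 yang -10.99 tilt [0.001  0.0007] F [ 0.4  0.  -1.1] T [-0.05 -0.1  -0.03] w 0.0199 j [ 0.18  0.55 -0.99  1.8   0.52  1.08 -1.19]
dx -0.0002 dy -0.0001 dz 0.0200 spin -0.09 (alt 179.91)
```

Call:
arm_command(
  increments=[
    {"gripper": 0,"dx": 0,"dy": 0,"dz": 0.01,"spin": 0},
    {"gripper": 0,"dx": 0,"dy": 0,"dz": 0.008,"spin": 0},
    {"gripper": 0,"dx": 0,"dy": 0,"dz": 0.002,"spin": 0},
    {"gripper": 0,"dx": 0,"dy": 0,"dz": 0,"spin": 0},
    {"gripper": 30,"dx": 0,"dy": 0,"dz": 0,"spin": 0},
    {"gripper": 60,"dx": 0,"dy": 0,"dz": 0,"spin": 0},
    {"gripper": 80,"dx": 0,"dy": 0,"dz": 0,"spin": 0},
    {"gripper": 90,"dx": 0,"dy": 0,"dz": 0,"spin": 0},
  ],
)

```text
time: 12.6
ee_pos: [0.4758, 0.2834, 0.0293]
eef_rot: [0.771, 0.637, 0.0, 0.0]
ft_force: [0.8, 0.2, -0.4]
width: 0.0482
```

```bash
python3 - <<'E'
from h import *
go(.48,.15,.2,30)
E
```

```text
t12.60 pos [0.4758 0.2834 0.0293] psi 79.10 yang -10.90 tilt [ 0.0002 -0.0001] F [ 0.8  0.2 -0.4] T [-0.06 -0.11  0.03] w 0.0482 j [ 0.16  0.57 -0.97  1.81  0.54  1.05 -1.2 ]
dx -0.1302 dy 0.0294 dz -0.1707 spin -40.90 (alt 139.10)
```

Call:
arm_command(
  increments=[
    {"gripper": 100,"dx": 0,"dy": 0,"dz": -0.03,"spin": 0},
    {"gripper": 100,"dx": 0,"dy": 0,"dz": -0.05,"spin": 0},
    {"gripper": 100,"dx": 0,"dy": 0,"dz": -0.05,"spin": 0},
    {"gripper": 100,"dx": -0.05,"dy": 0.0245,"dz": 0,"spin": 0},
    {"gripper": 100,"dx": -0.05,"dy": 0.0245,"dz": 0,"spin": 0},
    {"gripper": 100,"dx": -0.05,"dy": 0.0245,"dz": 0,"spin": 0},
    {"gripper": 100,"dx": -0.05,"dy": 0.0245,"dz": 0,"spin": 0},
    {"gripper": 100,"dx": -0.05,"dy": 0.0245,"dz": 0,"spin": 0},
  ],
)

```text
time: 13.6
ee_pos: [0.5491, 0.0128, 0.1595]
eef_rot: [0.771, 0.637, 0.0, 0.0]
ft_force: [0.2, 0.7, 1.1]
width: 0.0865
```

Call:
arm_command(
  increments=[
    {"gripper": 100,"dx": -0.05,"dy": 0.0245,"dz": 0,"spin": 0},
    {"gripper": 100,"dx": 0,"dy": 0,"dz": 0,"spin": 0},
    {"gripper": 100,"dx": 0,"dy": 0,"dz": 0,"spin": 0},
    {"gripper": 100,"dx": 0,"dy": 0,"dz": 0,"spin": 0},
    {"gripper": 100,"dx": 0,"dy": 0,"dz": 0,"spin": 0},
    {"gripper": 100,"dx": 0,"dy": 0,"dz": 0,"spin": 0},
    {"gripper": 100,"dx": 0,"dy": 0,"dz": 0,"spin": 0},
    {"gripper": 100,"dx": 0,"dy": 0,"dz": 0,"spin": 0},
  ],
)

```text
time: 14.6
ee_pos: [0.5634, -0.0389, 0.1593]
eef_rot: [0.771, 0.637, 0.0, 0.0]
ft_force: [-0.1, 0.8, 0.1]
width: 0.0869
```

```bash
python3 - <<'E'
from h import *
st(); I=info("wrist"); im=cams.camera("wrist")[:,:,::-1]; cv2.imwrite("pics/w8.png",im); np.savez("w8.npz",K=I[0],M=I[1],t=I[2])
u=proj("wrist",[[.578,.0365,.112]],I)[0]; print(u)
cv2.imwrite("pics/w8c.png",crop(im,int(u[0])-40,max(0,int(u[1])-30),80,60,10))
E
```

```text
t14.60 pos [ 0.5634 -0.0389  0.1593] psi 79.11 yang -10.89 tilt [ 0.0001 -0.0001] F [-0.1  0.8  0.1] T [-0.01 -0.14  0.06] w 0.0869 j [ 0.8   0.42 -1.    1.67  0.37  1.26 -0.47]
[282.15317728 113.3890548 ]
```

View pics/w8.png

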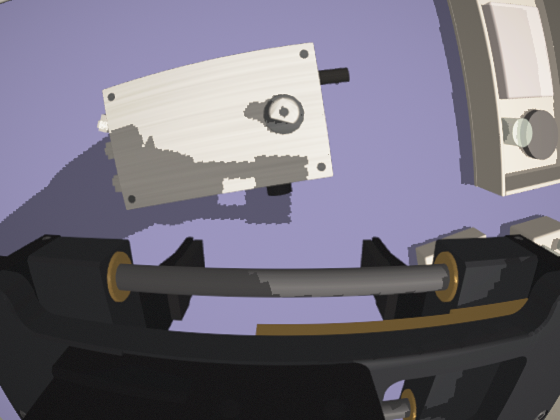

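View pics/w8c.png

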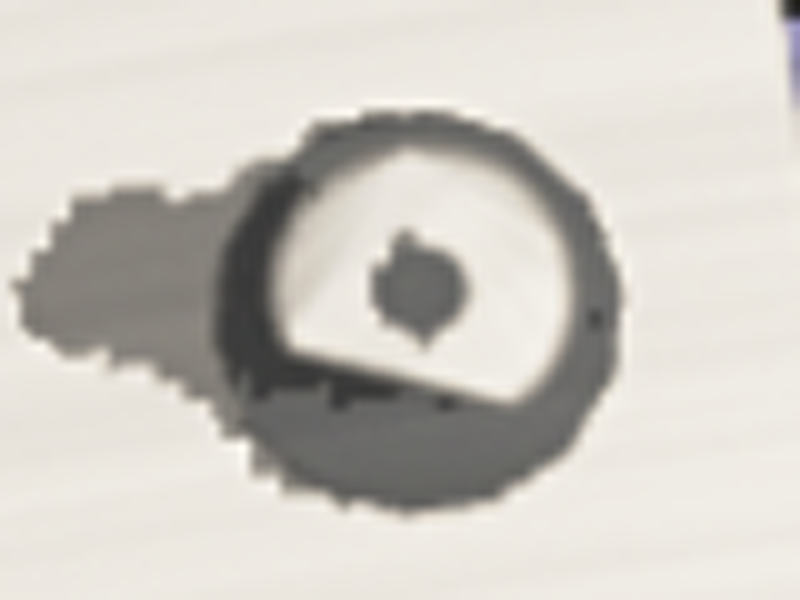

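The crop shows the flat's edge running from (280,352) to (515,403), facing down in the image, and the shaft's centre hole at (420,287). The deck is bare, and its corners are at (103,90), (313,43), (332,177) and (126,209) in the full picture.

```bash
python3 - <<'E'
from h import *
f=np.load("w8.npz"); I=(f["K"],f["M"],f["t"])
o=np.array([242,83])
F=plane("wrist",np.array([[280,352],[515,403],[420,287]])/10+o-.45,.112,I); print(F.round(4))
e=F[1]-F[0]; n=np.array([e[1],-e[0]]); n=n if n@(F[2]-F[0])[:2]<0 else -n
print("flat len",np.linalg.norm(e),"normal ang",np.degrees(np.arctan2(n[1],n[0])), "dist", abs(n@(F[2]-F[0])[:2])/np.linalg.norm(n))
P=plane("wrist",[[103,90],[313,43],[332,177],[126,209]],.04,I); print(P.round(4).tolist(),[np.linalg.norm(P[i]-P[(i+1)%4]).round(4) for i in range(4)])
a=P[1]+P[2]-P[0]-P[3]; yaw=np.degrees(np.arctan2(a[1],a[0])); c=P.mean(0);print("unit",c,yaw)
b=P[0]-P[3]+P[1]-P[2]; print("yaw from y",np.degrees(np.arctan2(b[1],b[0]))-90)
print("shaft pred",c[:2]+.065*np.array([np.cos(np.radians(yaw)),np.sin(np.radians(yaw))]))
E
```

```text
[[0.5696 0.0353 0.112 ]
 [0.5837 0.0292 0.112 ]
 [0.5791 0.0377 0.112 ]]
flat len 0.015287334853647805 normal ang -113.28155911236387 dist 0.005965644436059714
[[0.4183, 0.1014, 0.04], [0.6161, 0.0949, 0.04], [0.6111, -0.0242, 0.04], [0.4133, -0.0161, 0.04]] [np.float64(0.1979), np.float64(0.1191), np.float64(0.198), np.float64(0.1176)]
unit [0.51468604 0.03900455 0.04      ] -2.116619630455923
yaw from y -2.399824216106282
shaft pred [0.5796417  0.03660387]
```

Call:
arm_command(
  increments=[
    {"gripper": 100,"dx": 0,"dy": 0,"dz": 0,"spin": -9.7},
    {"gripper": 100,"dx": 0,"dy": 0,"dz": 0,"spin": -9.7},
    {"gripper": 100,"dx": 0,"dy": 0,"dz": 0,"spin": -9.7},
    {"gripper": 100,"dx": 0,"dy": 0,"dz": 0,"spin": -9.7},
    {"gripper": 100,"dx": 0,"dy": 0,"dz": 0,"spin": -9.7},
    {"gripper": 100,"dx": 0,"dy": 0,"dz": 0,"spin": -9.7},
    {"gripper": 100,"dx": 0,"dy": 0,"dz": 0,"spin": -9.7},
    {"gripper": 100,"dx": 0,"dy": 0,"dz": 0,"spin": -9.7},
  ],
)

```text
time: 15.65
ee_pos: [0.5634, -0.0391, 0.1593]
eef_rot: [0.199, 0.98, -0.0, 0.0]
ft_force: [-0.6, -0.4, -0.4]
width: 0.087
```

```bash
python3 - <<'E'
from h import *
go(.5798,.039,.075,66.7)
E
```

```text
t15.65 pos [ 0.5634 -0.0391  0.1593] psi 157.01 yang 67.01 tilt [ 0.0001 -0.0001] F [-0.6 -0.4 -0.4] T [ 0.03 -0.1  -0.  ] w 0.0870 j [ 0.95  0.56 -1.27  1.66  0.55  1.33  0.76]
dx 0.0154 dy 0.0783 dz 0.0843 spin 0.31 (alt -179.69)
```

Call:
arm_command(
  increments=[
    {"gripper": 100,"dx": 0.0077,"dy": 0.039,"dz": 0,"spin": 0},
    {"gripper": 100,"dx": 0.0077,"dy": 0.0393,"dz": 0,"spin": 0.3},
    {"gripper": 100,"dx": 0,"dy": 0,"dz": 0.03,"spin": 0},
    {"gripper": 100,"dx": 0,"dy": 0,"dz": 0.03,"spin": 0},
    {"gripper": 100,"dx": 0,"dy": 0,"dz": 0.024,"spin": 0},
    {"gripper": 100,"dx": 0,"dy": 0,"dz": 0,"spin": 0},
    {"gripper": 50,"dx": 0,"dy": 0,"dz": 0,"spin": 0},
    {"gripper": 40,"dx": 0,"dy": 0,"dz": 0,"spin": 0},
  ],
  grip_force=10,
)

```text
time: 16.65
ee_pos: [0.5809, 0.0391, 0.0764]
eef_rot: [0.205, 0.979, 0.0, 0.001]
ft_force: [-0.5, 0.4, -0.2]
width: 0.0743
```

```bash
python3 - <<'E'
from h import *
go(.5798,.039,.075,66.7)
E
```

```text
t16.65 pos [0.5809 0.0391 0.0764] psi 156.39 yang 66.39 tilt [0.0017 0.    ] F [-0.5  0.4 -0.2] T [ 0.12 -0.15  0.01] w 0.0743 j [ 0.73  0.67 -1.16  1.7   0.65  1.22  0.56]
dx 0.0009 dy -0.0006 dz 0.0014 spin -0.31 (alt 179.69)
```

Now I close gently, to feel the width.

Call:
arm_command(
  increments=[
    {"gripper": 10,"dx": 0,"dy": 0,"dz": 0,"spin": 0},
    {"gripper": 10,"dx": 0,"dy": 0,"dz": 0,"spin": 0},
    {"gripper": 0,"dx": 0,"dy": 0,"dz": 0,"spin": 0},
    {"gripper": 0,"dx": 0,"dy": 0,"dz": 0,"spin": 0},
    {"gripper": 0,"dx": 0,"dy": 0,"dz": 0,"spin": 0},
    {"gripper": 0,"dx": 0,"dy": 0,"dz": 0,"spin": 0},
    {"gripper": 0,"dx": 0,"dy": 0,"dz": 0,"spin": 0},
    {"gripper": 0,"dx": 0,"dy": 0,"dz": 0,"spin": 0},
  ],
  grip_force=12,
)

```text
time: 17.65
ee_pos: [0.5801, 0.0389, 0.0752]
eef_rot: [0.205, 0.979, -0.0, -0.0]
ft_force: [-0.3, -0.0, 0.3]
width: 0.0159
```

```bash
python3 - <<'E'
from h import *
go(.5798,.039,.075,66.7)
E
```

```text
t17.65 pos [0.5801 0.0389 0.0752] psi 156.40 yang 66.40 tilt [-0.0001 -0.0002] F [-0.3 -0.   0.3] T [-0.07 -0.05 -0.1 ] w 0.0159 j [ 0.73  0.67 -1.16  1.7   0.65  1.22  0.56]
dx 0.0003 dy -0.0001 dz 0.0002 spin -0.30 (alt 179.70)
```

The width of 15.9 mm shows the pads seated on the flat, with no side force. I grip harder and turn clockwise by about 68°.

Call:
arm_command(
  increments=[
    {"gripper": 0,"dx": 0,"dy": 0,"dz": 0,"spin": 0},
    {"gripper": 0,"dx": -0.0003,"dy": 0,"dz": 0,"spin": 8},
    {"gripper": 0,"dx": -0.0003,"dy": 0,"dz": 0,"spin": 9},
    {"gripper": 0,"dx": -0.0003,"dy": 0,"dz": 0,"spin": 9},
    {"gripper": 0,"dx": -0.0003,"dy": 0,"dz": 0,"spin": 9},
    {"gripper": 0,"dx": -0.0003,"dy": 0,"dz": 0,"spin": 9},
    {"gripper": 0,"dx": -0.0003,"dy": 0,"dz": 0,"spin": 9},
    {"gripper": 0,"dx": -0.0003,"dy": 0,"dz": 0,"spin": 9},
  ],
  grip_force=30,
)

```text
time: 18.65
ee_pos: [0.581, 0.0372, 0.0752]
eef_rot: [0.681, 0.732, -0.001, -0.0]
ft_force: [-2.8, -2.0, 1.9]
width: 0.0153
```

```bash
python3 - <<'E'
from h import *
go(.5813,.037,.075,-1.9)
E
```

```text
t18.65 pos [0.581  0.0372 0.0752] psi 94.11 yang 4.11 tilt [-0.0009 -0.0008] F [-2.8 -2.   1.9] T [-0.34  0.52  0.11] w 0.0153 j [ 0.6   0.55 -0.95  1.7   0.49  1.15 -0.42]
dx -0.0002 dy 0.0002 dz 0.0002 spin 6.01 (alt -173.99)
```

Call:
arm_command(
  increments=[
    {"gripper": 0,"dx": -0.0002,"dy": 0,"dz": 0,"spin": 4},
    {"gripper": 0,"dx": 0,"dy": 0,"dz": 0,"spin": 2},
    {"gripper": 0,"dx": 0,"dy": 0,"dz": 0,"spin": 0},
    {"gripper": 0,"dx": 0,"dy": 0,"dz": 0,"spin": 0},
    {"gripper": 0,"dx": 0,"dy": 0,"dz": 0,"spin": 0},
    {"gripper": 0,"dx": 0,"dy": 0,"dz": 0,"spin": 0},
    {"gripper": 0,"dx": 0,"dy": 0,"dz": 0,"spin": 0},
    {"gripper": 0,"dx": 0,"dy": 0,"dz": 0,"spin": 0},
  ],
)

```text
time: 19.65
ee_pos: [0.581, 0.037, 0.0752]
eef_rot: [0.716, 0.698, -0.001, -0.0]
ft_force: [-5.7, -2.7, 5.0]
width: 0.0155
```

```bash
python3 - <<'E'
from h import *
go(.5813,.037,.075,-1.9)
E
```

```text
t19.65 pos [0.581  0.037  0.0752] psi 88.47 yang -1.53 tilt [-0.0011 -0.0005] F [-5.7 -2.7  5. ] T [-0.5   1.06 -0.01] w 0.0155 j [ 0.59  0.54 -0.93  1.7   0.48  1.14 -0.51]
dx -0.0000 dy 0.0003 dz 0.0002 spin 0.37 (alt -179.63)
```

Call:
arm_command(
  increments=[
    {"gripper": 0,"dx": -0.0002,"dy": -0.0004,"dz": 0,"spin": 0.4},
    {"gripper": 0,"dx": 0,"dy": 0,"dz": 0,"spin": 0},
    {"gripper": 0,"dx": 0,"dy": 0,"dz": 0,"spin": 0},
    {"gripper": 0,"dx": 0,"dy": 0,"dz": 0,"spin": 0},
    {"gripper": 0,"dx": 0,"dy": 0,"dz": 0,"spin": 0},
    {"gripper": 0,"dx": 0,"dy": 0,"dz": 0,"spin": 0},
    {"gripper": 0,"dx": 0,"dy": 0,"dz": 0,"spin": 0},
    {"gripper": 0,"dx": 0,"dy": 0,"dz": 0,"spin": 0},
  ],
)

```text
time: 20.65
ee_pos: [0.581, 0.037, 0.0752]
eef_rot: [0.719, 0.695, -0.0, 0.0]
ft_force: [-3.6, -2.7, 2.5]
width: 0.0156
```

```bash
python3 - <<'E'
from h import *
go(.5813,.037,.075,-1.9)
E
```

```text
t20.65 pos [0.581  0.037  0.0752] psi 88.00 yang -2.00 tilt [-0.0001 -0.0002] F [-3.6 -2.7  2.5] T [-0.57  0.77  0.06] w 0.0156 j [ 0.59  0.54 -0.93  1.7   0.48  1.14 -0.51]
dx -0.0000 dy 0.0003 dz 0.0002 spin -0.10 (alt 179.90)
```

Call:
arm_command(
  increments=[
    {"gripper": 100,"dx": 0,"dy": 0,"dz": 0,"spin": 0},
    {"gripper": 100,"dx": 0,"dy": 0,"dz": 0,"spin": 0},
    {"gripper": 100,"dx": 0,"dy": 0,"dz": 0,"spin": 0},
    {"gripper": 100,"dx": 0,"dy": 0,"dz": 0,"spin": 0},
    {"gripper": 100,"dx": 0,"dy": 0,"dz": 0,"spin": 0},
    {"gripper": 100,"dx": 0,"dy": 0,"dz": -0.03,"spin": 0},
    {"gripper": 100,"dx": 0,"dy": 0,"dz": -0.03,"spin": 0},
    {"gripper": 100,"dx": 0,"dy": 0,"dz": -0.03,"spin": 0},
  ],
)

```text
time: 21.65
ee_pos: [0.581, 0.0372, 0.1662]
eef_rot: [0.719, 0.695, 0.0, 0.0]
ft_force: [0.9, 0.2, -0.4]
width: 0.0842
```

```bash
python3 - <<'E'
from h import *
th=np.radians(61.6+90); tx=np.array([np.cos(th),np.sin(th)])
p=np.array([.4428,-.2742])-.08*tx; print(p)
go(p[0],p[1],.15,61.6)
E
```

```text
[ 0.51317189 -0.31224994]
t21.65 pos [0.581  0.0372 0.1662] psi 88.01 yang -1.99 tilt [0.0001 0.    ] F [ 0.9  0.2 -0.4] T [-0.05 -0.16 -0.01] w 0.0842 j [ 0.64  0.45 -0.99  1.61  0.39  1.29 -0.45]
dx -0.3516 dy -0.0557 dz 0.0162 spin -63.59 (alt 116.41)
```

Call:
arm_command(
  increments=[
    {"gripper": 100,"dx": -0.05,"dy": -0.008,"dz": 0.002,"spin": 0},
    {"gripper": 100,"dx": -0.05,"dy": -0.008,"dz": 0.002,"spin": 0},
    {"gripper": 100,"dx": -0.05,"dy": -0.008,"dz": 0.002,"spin": 0},
    {"gripper": 100,"dx": -0.05,"dy": -0.008,"dz": 0.002,"spin": 0},
    {"gripper": 100,"dx": -0.05,"dy": -0.008,"dz": 0.002,"spin": 0},
    {"gripper": 100,"dx": -0.05,"dy": -0.008,"dz": 0.002,"spin": 0},
    {"gripper": 100,"dx": -0.05,"dy": -0.008,"dz": 0.002,"spin": 0},
    {"gripper": 100,"dx": 0,"dy": 0,"dz": 0,"spin": -10},
  ],
)

```text
time: 22.65
ee_pos: [0.5109, -0.3159, 0.1505]
eef_rot: [0.658, 0.753, -0.001, -0.0]
ft_force: [0.3, 1.6, 0.2]
width: 0.0867
```

Call:
arm_command(
  increments=[
    {"gripper": 100,"dx": 0,"dy": 0,"dz": 0,"spin": -10},
    {"gripper": 100,"dx": 0,"dy": 0,"dz": 0,"spin": -10},
    {"gripper": 100,"dx": 0,"dy": 0,"dz": 0,"spin": -10},
    {"gripper": 100,"dx": 0,"dy": 0,"dz": 0,"spin": -10},
    {"gripper": 100,"dx": 0,"dy": 0,"dz": 0,"spin": -10},
    {"gripper": 100,"dx": 0,"dy": 0,"dz": 0,"spin": -3.6},
    {"gripper": 100,"dx": 0,"dy": 0,"dz": 0,"spin": 0},
    {"gripper": 80,"dx": 0,"dy": 0,"dz": 0,"spin": 0},
  ],
)

```text
time: 23.65
ee_pos: [0.5129, -0.3108, 0.1513]
eef_rot: [0.246, 0.969, -0.0, 0.0]
ft_force: [0.4, -0.5, 0.4]
width: 0.0826
```

```bash
python3 - <<'E'
from h import *
st(); I=info("wrist"); im=cams.camera("wrist")[:,:,::-1]; cv2.imwrite("pics/w9.png",im); np.savez("w9.npz",K=I[0],M=I[1],t=I[2])
u=proj("wrist",[[.4428,-.2742,.03]],I)[0]; print(u)
cv2.imwrite("pics/w9c.png",crop(im,int(u[0])-40,max(0,int(u[1])-30),80,60,10)); print(int(u[0])-40,max(0,int(u[1])-30))
t=cams.camera("top")[:,:,::-1]; cv2.imwrite("pics/t9.png",t)
E
```

```text
t23.65 pos [ 0.5129 -0.3108  0.1513] psi 151.51 yang 61.51 tilt [ 0.0001 -0.0001] F [ 0.4 -0.5  0.4] T [ 0.   -0.16 -0.02] w 0.0826 j [ 1.28  0.56 -1.1   1.58  0.51  1.32  1.19]
[280.31837677 112.70363281]
240 82
```

View pics/w9.png

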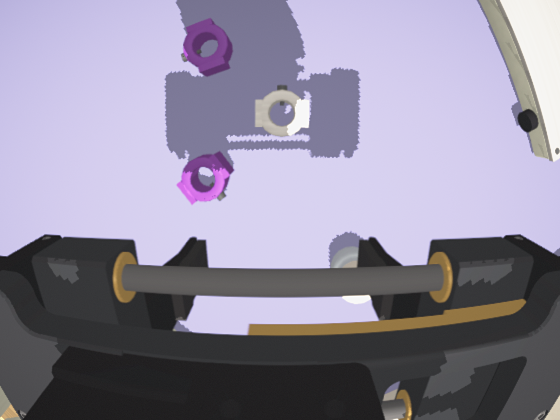

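View pics/w9c.png

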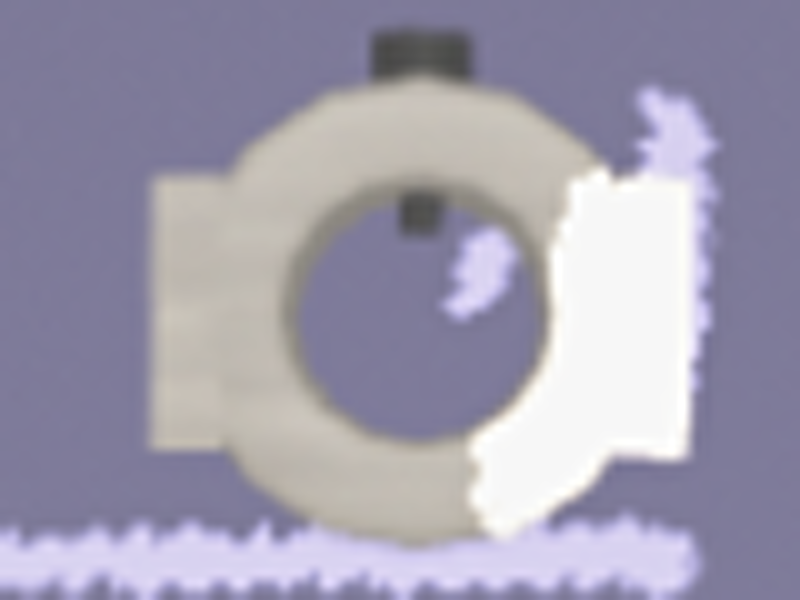

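View pics/t9.png

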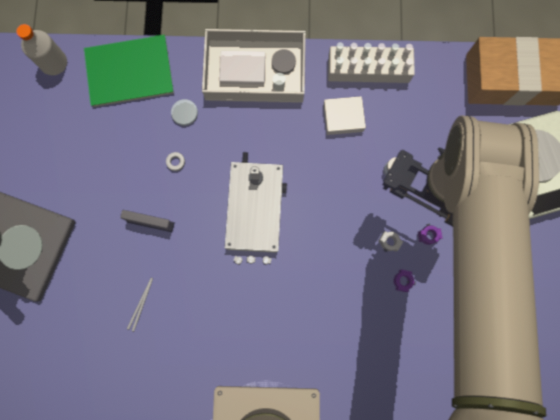

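The top view (t9) shows the three chips on the bench in front of the unit's -x end at (238,260), (251,260) and (267,260), the scraper standing at (147,220), and a bare deck. In the wrist crop the collar is square to the jaws, with its screw at (420,50) on the tool +x side.

```bash
python3 - <<'E'
from h import *
f=np.load("w9.npz"); I=(f["K"],f["M"],f["t"])
P=plane("wrist",np.array([[152,176],[150,449],[688,458],[690,180],[418,312]])/10+[240,82]-.45,.03,I); print(P.round(4).tolist())
yd=P[2]+P[3]-P[0]-P[1]; ed=P[0]-P[1]+P[3]-P[2]
print(P[:4].mean(0),np.linalg.norm(yd)/2,np.degrees(np.arctan2(yd[1],yd[0])),np.degrees(np.arctan2(ed[1],ed[0])))
S=plane("wrist",np.array([[420,50]])/10+[240,82]-.45,.015,I)[0]; print("screw",S)
c=P[:4].mean(0); go(c[0],c[1],.004,None)
E
```

```text
[[0.4218, -0.2878, 0.03], [0.4426, -0.2994, 0.03], [0.4654, -0.2589, 0.03], [0.4441, -0.2473, 0.03], [0.4433, -0.2734, 0.03]]
[ 0.44345185 -0.27335209  0.03      ] 0.046318195370920974 60.81767152871536 151.12717934590555
screw [ 0.42174911 -0.26160671  0.015     ]
t23.75 pos [ 0.5129 -0.3107  0.1513] psi 151.55 yang 61.55 tilt [ 0.     -0.0002] F [-0.5  0.1 -0.3] T [-0.01 -0.17  0.01] w 0.0761 j [ 1.28  0.56 -1.1   1.58  0.51  1.32  1.19]
dx 0.0789 dy -0.0002 dz 0.1473 spin 0.00 (alt 0.00)
```

Call:
arm_command(
  increments=[
    {"gripper": 80,"dx": 0.04,"dy": 0,"dz": 0.02,"spin": 0},
    {"gripper": 80,"dx": 0.039,"dy": -0.0004,"dz": 0.03,"spin": 0},
    {"gripper": 80,"dx": 0,"dy": 0,"dz": 0.03,"spin": 0},
    {"gripper": 80,"dx": 0,"dy": 0,"dz": 0.03,"spin": 0},
    {"gripper": 80,"dx": 0,"dy": 0,"dz": 0.02,"spin": 0},
    {"gripper": 80,"dx": 0,"dy": 0,"dz": 0.01,"spin": 0},
    {"gripper": 80,"dx": 0,"dy": 0,"dz": 0.006,"spin": 0},
    {"gripper": 80,"dx": 0,"dy": 0,"dz": 0,"spin": 0},
  ],
  grip_force=30,
)

```text
time: 24.75
ee_pos: [0.4435, -0.2736, 0.0055]
eef_rot: [0.245, 0.969, -0.0, 0.0]
ft_force: [-0.6, 0.7, -0.2]
width: 0.0695
```

```bash
python3 - <<'E'
from h import *
go(.4433,-.2737,.005,None)
E
```

```text
t24.75 pos [ 0.4435 -0.2736  0.0055] psi 151.60 yang 61.60 tilt [ 0.0004 -0.0002] F [-0.6  0.7 -0.2] T [ 0.09 -0.17  0.02] w 0.0695 j [ 1.33  0.59 -1.04  1.91  0.6   1.    1.09]
dx 0.0001 dy -0.0002 dz 0.0005 spin 0.00 (alt 0.00)
```

Call:
arm_command(
  increments=[
    {"gripper": 20,"dx": 0,"dy": 0,"dz": 0.001,"spin": 0},
    {"gripper": 20,"dx": 0,"dy": 0,"dz": 0,"spin": 0},
    {"gripper": 20,"dx": 0,"dy": 0,"dz": 0,"spin": 0},
    {"gripper": 20,"dx": 0,"dy": 0,"dz": 0,"spin": 0},
    {"gripper": 20,"dx": 0,"dy": 0,"dz": 0,"spin": 0},
    {"gripper": 20,"dx": 0,"dy": 0,"dz": 0,"spin": 0},
    {"gripper": 20,"dx": 0,"dy": 0,"dz": 0,"spin": 0},
    {"gripper": 20,"dx": 0,"dy": 0,"dz": 0,"spin": 0},
  ],
  grip_force=35,
)

```text
time: 25.75
ee_pos: [0.4433, -0.2736, 0.0045]
eef_rot: [0.245, 0.969, -0.0, 0.0]
ft_force: [-1.7, -0.1, 5.0]
width: 0.0458
```

```bash
python3 - <<'E'
from h import *
go(.4433,-.2737,.15,None)
E
```

```text
t25.75 pos [ 0.4433 -0.2736  0.0045] psi 151.60 yang 61.60 tilt [ 0.0001 -0.0003] F [-1.7 -0.1  5. ] T [ 0.12  0.22 -0.04] w 0.0458 j [ 1.33  0.59 -1.04  1.91  0.6   1.    1.09]
dx -0.0000 dy -0.0001 dz -0.1455 spin 0.00 (alt 0.00)
```

Call:
arm_command(
  increments=[
    {"gripper": 20,"dx": 0,"dy": 0,"dz": -0.02,"spin": 0},
    {"gripper": 20,"dx": 0,"dy": 0,"dz": -0.04,"spin": 0},
    {"gripper": 20,"dx": 0,"dy": 0,"dz": -0.05,"spin": 0},
    {"gripper": 20,"dx": 0,"dy": 0,"dz": -0.04,"spin": 0},
    {"gripper": 20,"dx": 0.004,"dy": 0.04,"dz": 0,"spin": 0},
    {"gripper": 20,"dx": 0.004,"dy": 0.05,"dz": 0,"spin": 0},
    {"gripper": 20,"dx": 0.004,"dy": 0.05,"dz": 0,"spin": 0},
    {"gripper": 20,"dx": 0.004,"dy": 0.05,"dz": 0,"spin": 0},
  ],
)

```text
time: 26.75
ee_pos: [0.5199, -0.0972, 0.1553]
eef_rot: [0.245, 0.969, -0.0, 0.0]
ft_force: [0.2, -0.3, -1.4]
width: 0.0459
```

Call:
arm_command(
  increments=[
    {"gripper": 20,"dx": 0.004,"dy": 0.05,"dz": 0,"spin": 0},
    {"gripper": 20,"dx": 0.004,"dy": 0.05,"dz": 0,"spin": 0},
    {"gripper": 20,"dx": 0.004,"dy": 0.04,"dz": 0,"spin": 0},
    {"gripper": 20,"dx": 0,"dy": 0,"dz": 0,"spin": -9},
    {"gripper": 20,"dx": 0,"dy": 0,"dz": 0,"spin": -9},
    {"gripper": 20,"dx": 0,"dy": 0,"dz": 0,"spin": -8.4},
    {"gripper": 20,"dx": 0,"dy": 0,"dz": 0,"spin": 0},
    {"gripper": 20,"dx": 0,"dy": 0,"dz": 0,"spin": 0},
  ],
)

```text
time: 27.75
ee_pos: [0.5755, 0.0301, 0.1547]
eef_rot: [0.019, 1.0, 0.0, 0.0]
ft_force: [0.6, 0.1, -0.8]
width: 0.0457
```

```bash
python3 - <<'E'
from h import *
go(.579,.0369,.125,88.05); I=info("wrist"); im=cams.camera("wrist")[:,:,::-1]; cv2.imwrite("pics/w10.png",im); np.savez("w10.npz",K=I[0],M=I[1],t=I[2])
im=cams.camera("side")[:,:,::-1]; cv2.imwrite("pics/s10.png",crop(im,180,130,160,120,5))
im=cams.camera("top")[:,:,::-1]; cv2.imwrite("pics/t10.png",crop(im,200,130,120,90,6))
E
```

```text
t27.75 pos [0.5755 0.0301 0.1547] psi 177.82 yang 87.82 tilt [0.0002 0.    ] F [ 0.6  0.1 -0.8] T [ 0.08 -0.11 -0.  ] w 0.0457 j [ 0.8   0.58 -1.24  1.64  0.56  1.33  1.  ]
dx -0.0032 dy 0.0069 dz 0.0297 spin -0.23 (alt 179.77)
```

View pics/w10.png

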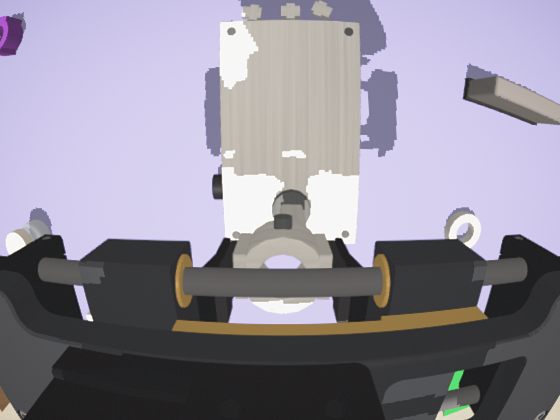

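View pics/s10.png

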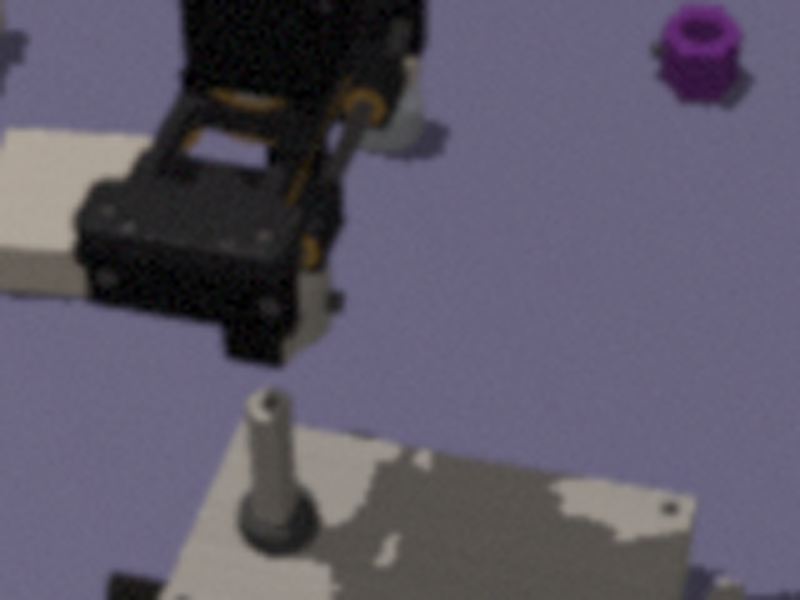

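The wrist view shows the collar level in the fingers with its screw at (283,222) towards the unit's -x end. The deck corners there are at (221,24) and (359,24), the chips lie beyond them at the top, and the shaft is at (291,205).

```bash
python3 - <<'E'
from h import *
f=np.load("w10.npz"); I=(f["K"],f["M"],f["t"])
im=cv2.imread("pics/w10.png"); cv2.imwrite("pics/w10c.png",crop(im,215,170,150,110,5))
P=plane("wrist",[[221,24],[359,24],[231.5,31],[348.5,31],[236,235],[345.5,234]],.04,I); print(P.round(4).tolist())
for a,b in ((0,1),(2,3),(4,5)):
    d=P[b]-P[a]; print(np.degrees(np.arctan2(d[1],d[0]))%180-90)
d=(P[4]+P[5]-P[2]-P[3]); print(np.degrees(np.arctan2(d[1],d[0])), (P[4]+P[5]+P[2]+P[3])/4)
s,M,psi=st()
S=plane("wrist",[[283,222]],.1652,I)[0]; print("screw rel tool",M.T@(S-s["ee_pos"]))
E
```

```text
[[0.415, -0.0158, 0.04], [0.4183, 0.1024, 0.04], [0.4225, -0.0069, 0.04], [0.4253, 0.0926, 0.04], [0.6034, -0.0127, 0.04], [0.6064, 0.0872, 0.04]]
-1.5905199953607223
-1.6189481743607672
-1.705621571504011
-1.7916887259748848 [0.51439281 0.04004692 0.04      ]
t27.90 pos [0.5755 0.0301 0.1545] psi 177.91 yang 87.91 tilt [ 0.0002 -0.0003] F [ 0.2 -0.6 -1.5] T [ 0.11 -0.13 -0.02] w 0.0455 j [ 0.8   0.58 -1.24  1.64  0.56  1.33  1.  ]
screw rel tool [ 0.0229818   0.00058587 -0.0107265 ]
```

View pics/w10c.png

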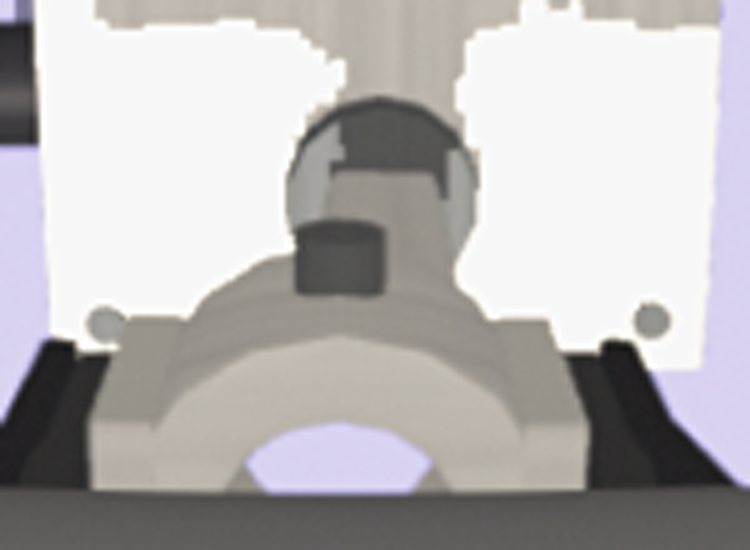

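```bash
python3 - <<'E'
from h import *
f=np.load("w10.npz"); I=(f["K"],f["M"],f["t"])
P=plane("wrist",np.array([[330,172],[437,172]])/5+[215,170]-.4,.052,I); print(P.round(4), P.mean(0))
go(.579,.037,.122,88.1)
E
```

```text
[[0.5727 0.0291 0.052 ]
 [0.5734 0.0471 0.052 ]] [0.57308779 0.03812194 0.052     ]
t27.90 pos [0.5755 0.0301 0.1545] psi 177.91 yang 87.91 tilt [ 0.0002 -0.0003] F [ 0.2 -0.6 -1.5] T [ 0.11 -0.13 -0.02] w 0.0455 j [ 0.8   0.58 -1.24  1.64  0.56  1.33  1.  ]
dx -0.0032 dy 0.0070 dz 0.0325 spin -0.19 (alt 179.81)
```

Call:
arm_command(
  increments=[
    {"gripper": 20,"dx": -0.0033,"dy": 0.0072,"dz": 0,"spin": -0.2},
    {"gripper": 20,"dx": 0,"dy": 0,"dz": 0.015,"spin": 0},
    {"gripper": 20,"dx": 0,"dy": 0,"dz": 0.013,"spin": 0},
    {"gripper": 20,"dx": 0,"dy": 0,"dz": 0.004,"spin": 0},
    {"gripper": 20,"dx": 0,"dy": 0,"dz": 0,"spin": 0},
    {"gripper": 20,"dx": 0,"dy": 0,"dz": 0,"spin": 0},
    {"gripper": 20,"dx": 0,"dy": 0,"dz": 0,"spin": 0},
    {"gripper": 20,"dx": 0,"dy": 0,"dz": 0,"spin": 0},
  ],
)

```text
time: 28.9
ee_pos: [0.5792, 0.0372, 0.1225]
eef_rot: [0.016, 1.0, -0.0, 0.0]
ft_force: [0.4, -0.1, -1.4]
width: 0.0456
```

```bash
python3 - <<'E'
from h import *
go(.579,.0372,.118,88.1)
for n,b in (("side",(200,170,100,75)),("top",(230,150,60,45))):
    im=cams.camera(n)[:,:,::-1]; cv2.imwrite(f"pics/{n}11.png",crop(im,*b,8 if n=="side" else 12))
im=cams.camera("wrist")[:,:,::-1]; cv2.imwrite("pics/w11c.png",crop(im,215,170,150,110,5))
E
```

```text
t28.90 pos [0.5792 0.0372 0.1225] psi 178.20 yang 88.20 tilt [ 0.0004 -0.0001] F [ 0.4 -0.1 -1.4] T [ 0.09 -0.12 -0.05] w 0.0456 j [ 0.76  0.62 -1.21  1.66  0.6   1.29  0.98]
dx 0.0002 dy 0.0000 dz 0.0045 spin 0.10 (alt -179.90)
```

View pics/side11.png

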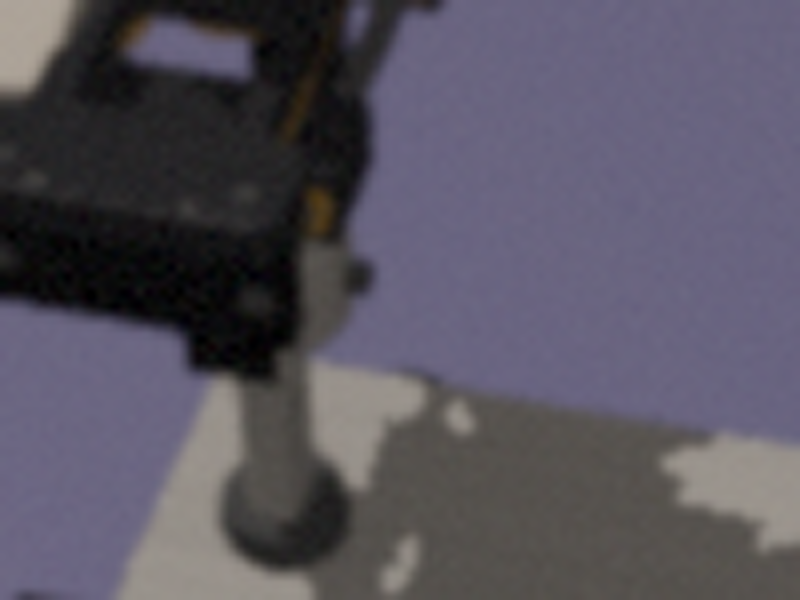

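View pics/w11c.png

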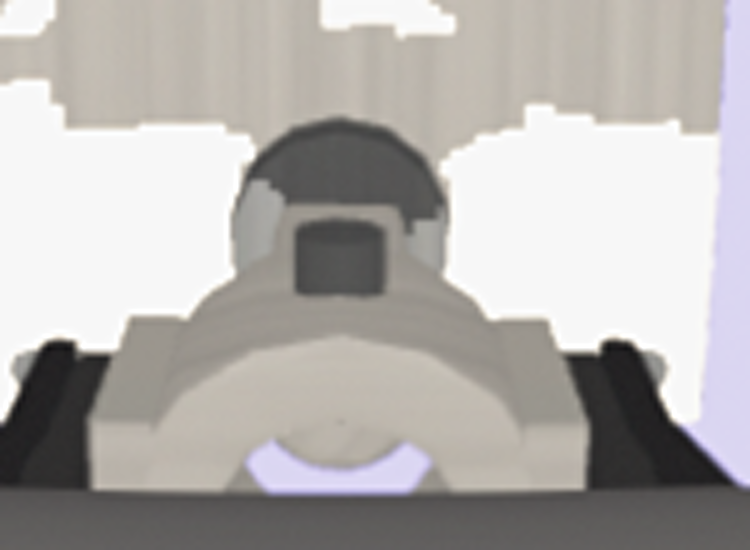

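The shaft's top sits centred in the bore, at about (342,445) against the screw at (340,258), and the flat is square behind the screw. I lower in stages and watch the force.

Call:
arm_command(
  increments=[
    {"gripper": 20,"dx": 0,"dy": 0,"dz": 0.003,"spin": 0},
    {"gripper": 20,"dx": 0,"dy": 0,"dz": 0.003,"spin": 0},
    {"gripper": 20,"dx": 0,"dy": 0,"dz": 0.003,"spin": 0},
    {"gripper": 20,"dx": 0,"dy": 0,"dz": 0.003,"spin": 0},
    {"gripper": 20,"dx": 0,"dy": 0,"dz": 0.002,"spin": 0},
    {"gripper": 20,"dx": 0,"dy": 0,"dz": 0,"spin": 0},
    {"gripper": 20,"dx": 0,"dy": 0,"dz": 0,"spin": 0},
    {"gripper": 20,"dx": 0,"dy": 0,"dz": 0,"spin": 0},
  ],
)

```text
time: 30.05
ee_pos: [0.5792, 0.0372, 0.1084]
eef_rot: [0.016, 1.0, -0.0, 0.0]
ft_force: [-0.4, -0.0, -1.3]
width: 0.0458
```

```bash
python3 - <<'E'
from h import *
go(.579,.0372,.0715,88.1)
im=cams.camera("wrist")[:,:,::-1]; cv2.imwrite("pics/w12c.png",crop(im,215,170,150,110,5))
E
```

```text
t30.05 pos [0.5792 0.0372 0.1084] psi 178.20 yang 88.20 tilt [ 0.0003 -0.0001] F [-0.4 -0.  -1.3] T [ 0.11 -0.14  0.06] w 0.0458 j [ 0.75  0.63 -1.19  1.67  0.61  1.27  0.97]
dx 0.0002 dy 0.0000 dz 0.0369 spin 0.10 (alt -179.90)
```

View pics/w12c.png

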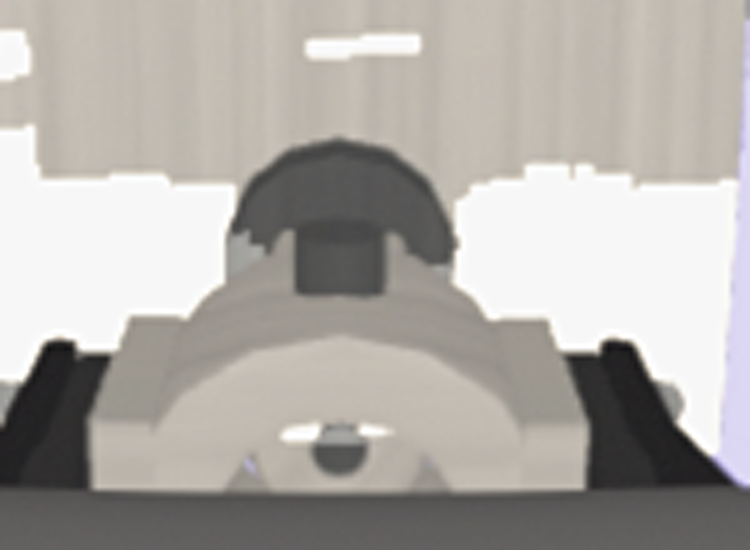

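No contact force, with 8 mm of the bore over the shaft. Next stage takes the screw down past the shaft's top edge.

Call:
arm_command(
  increments=[
    {"gripper": 20,"dx": 0.0001,"dy": 0,"dz": 0.003,"spin": 0},
    {"gripper": 20,"dx": 0,"dy": 0,"dz": 0.003,"spin": 0},
    {"gripper": 20,"dx": 0,"dy": 0,"dz": 0.003,"spin": 0},
    {"gripper": 20,"dx": 0,"dy": 0,"dz": 0.003,"spin": 0},
    {"gripper": 20,"dx": 0,"dy": 0,"dz": 0.003,"spin": 0},
    {"gripper": 20,"dx": 0,"dy": 0,"dz": 0.003,"spin": 0},
    {"gripper": 20,"dx": 0,"dy": 0,"dz": 0,"spin": 0},
    {"gripper": 20,"dx": 0,"dy": 0,"dz": 0,"spin": 0},
  ],
)

```text
time: 31.1
ee_pos: [0.5791, 0.0372, 0.0904]
eef_rot: [0.016, 1.0, -0.0, 0.0]
ft_force: [0.5, -0.1, -2.0]
width: 0.0459
```

```bash
python3 - <<'E'
from h import *
go(.579,.0372,.0715,88.1)
E
```

```text
t31.10 pos [0.5791 0.0372 0.0904] psi 178.20 yang 88.20 tilt [ 0.0002 -0.0001] F [ 0.5 -0.1 -2. ] T [ 0.03 -0.14  0.04] w 0.0459 j [ 0.74  0.65 -1.18  1.69  0.63  1.24  0.96]
dx 0.0001 dy -0.0000 dz 0.0189 spin 0.10 (alt -179.90)
```

Call:
arm_command(
  increments=[
    {"gripper": 20,"dx": 0,"dy": 0,"dz": 0.003,"spin": 0},
    {"gripper": 20,"dx": 0,"dy": 0,"dz": 0.003,"spin": 0},
    {"gripper": 20,"dx": 0,"dy": 0,"dz": 0.003,"spin": 0},
    {"gripper": 20,"dx": 0,"dy": 0,"dz": 0.003,"spin": 0},
    {"gripper": 20,"dx": 0,"dy": 0,"dz": 0.003,"spin": 0},
    {"gripper": 20,"dx": 0,"dy": 0,"dz": 0.003,"spin": 0},
    {"gripper": 20,"dx": 0,"dy": 0,"dz": 0.001,"spin": 0},
    {"gripper": 20,"dx": 0,"dy": 0,"dz": 0,"spin": 0},
  ],
)

```text
time: 32.1
ee_pos: [0.579, 0.0372, 0.0712]
eef_rot: [0.016, 1.0, -0.0, 0.0]
ft_force: [-0.1, 0.2, -1.1]
width: 0.0458
```

```bash
python3 - <<'E'
from h import *
go(.579,.0372,.0715,88.1)
im=cams.camera("wrist")[:,:,::-1]; cv2.imwrite("pics/w13.png",crop(im,200,150,160,110,5))
for n,b,k in (("side",(190,170,130,95),6),("top",(100,130,320,200),2.4)):
    im=cams.camera(n)[:,:,::-1]; cv2.imwrite(f"pics/{n}13.png",crop(im,*b,k))
st()
E
```

```text
t32.10 pos [0.579  0.0372 0.0712] psi 178.20 yang 88.20 tilt [ 0. -0.] F [-0.1  0.2 -1.1] T [ 0.05 -0.12  0.01] w 0.0458 j [ 0.73  0.67 -1.16  1.71  0.65  1.21  0.94]
dx 0.0000 dy 0.0000 dz -0.0003 spin 0.10 (alt -179.90)
t32.25 pos [0.5791 0.0372 0.0713] psi 178.20 yang 88.20 tilt [ 0.0002 -0.0001] F [ 0.   0.7 -2.8] T [ 0.07 -0.17 -0.01] w 0.0457 j [ 0.73  0.67 -1.16  1.71  0.65  1.21  0.94]
```

View pics/side13.png

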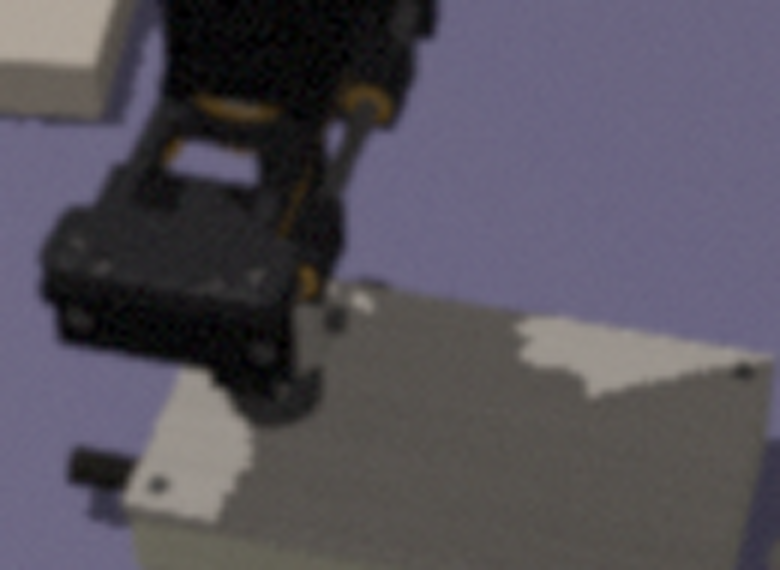

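View pics/w13.png

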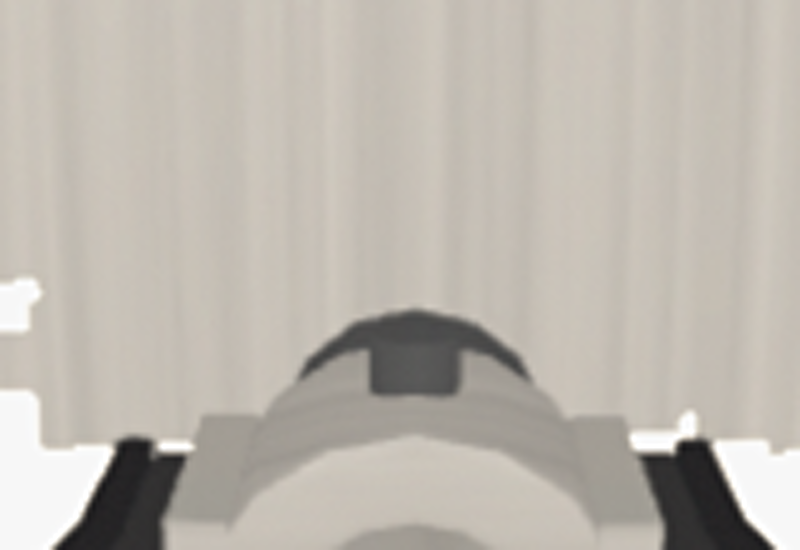

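View pics/top13.png

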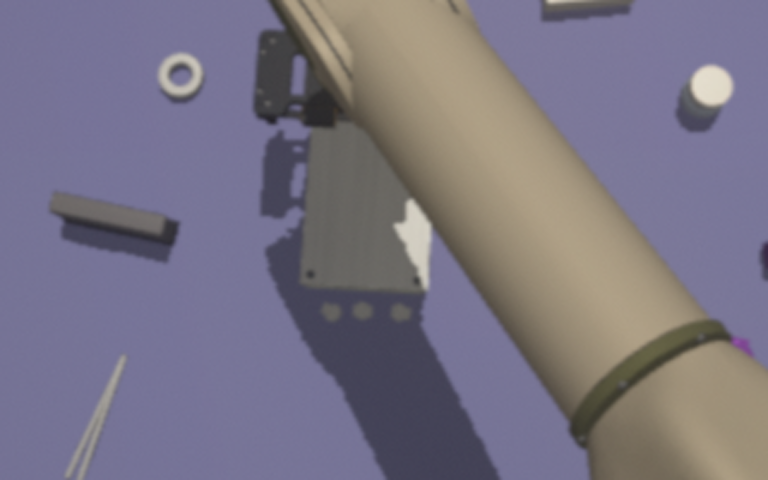

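The collar is on with its screw pointing at the -x end (415,370 in the wrist crop). The shoulder shows clear below it, the chips are off the deck, and the scraper is standing on the bench. The force is about zero, so I hand in.

```bash
python3 - <<'E'
from h import *
st(); print(job.close_job())
E
```

```text
t32.25 pos [0.5791 0.0372 0.0713] psi 178.20 yang 88.20 tilt [ 0.0002 -0.0001] F [ 0.   0.7 -2.8] T [ 0.07 -0.17 -0.01] w 0.0457 j [ 0.73  0.67 -1.16  1.71  0.65  1.21  0.94]
the job is handed in; nothing more can be done
None
```

The job is done and handed in at 32 s of the 69 s allowed.

1. **Chips:** I gripped the scraper by its large faces and swept the three chips off the unit's -x end. I then stood the scraper back where it had been.
2. **Shaft:** The jaws closed to 15.9 mm, which is the width across the flat. I turned the shaft about 68° until the flat faced the -x end and held it still there for over a second.
3. **Collar:** I took the silver collar by its wrench flats and lowered it over the shaft with the screw on the flat. It is still held there.

**Last checks:**
- **Height:** the collar's middle is at about 82 mm by tool position, taking it not to have slipped in the fingers. That is half-way up the flat, with its bottom 15 mm above the shoulder.
- **Level and force:** tilt is under 0.001, and there was next to no sideways force (under 1 N) and no upward contact force.
- **Angle:** the collar was set to about -1.8° and the flat to about -2.0°. My estimates of the unit's own angle ran from -1.6° to -2.4°, so the pictures disagree by under 1°.
- **Other things:** the last pictures show a bare deck, all three chips on the bench and the scraper standing. The spacer, forceps and jar look untouched. I did not check the dish, the slide box or the purple look-alikes closely in the last pictures, as the arm or the picture edges cut them off. No check failed.

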